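Load and lock the spring-loaded cup dispenser

TASK

Load the spring-loaded dispenser with all the cups of cream sauce: first turn the red clamp knob to free the platform, then push every cream-coloured cup upright down onto the platform until both orange spring catches have snapped in over the lid of the topmost cup, and at last turn the knob back to clamp the platform for carrying. Leave the pink cup and the two shakers where they stand.

Things in the scene. Friction and masses are not known exactly. Their poses are not given: they have to be found in the camera images.
- dispenser: open steel wire tower fixed to the worktop; base plate 10 mm thick, x -62 to 62, y -128 to 56 mm. Origin: on the worktop, on the axis of the cup well; z up; yaw -0.35 to 0.35. Four 6 mm guide rods at (+-28.5, +-28.5) mm, 75 mm clear across the diagonal, flared at the top, end 263 mm up. Strips at x = +-54 (22 mm wide, 278 mm high) carry the catches; the +y and -y sides are open for fingers.
- mouth (a point): point on the axis of the cup well at the level of the underside of the catch tips, 242 mm above the worktop; axes as dispenser. Lower a cup here from above, fingers on its dispenser +y and -y sides, until it stands on the platform or on the pile; then press its lid down with shut fingers.
- catch_tip (a point): lower tip of the far orange spring catch (the near one mirrors it at -x), built at dispenser (27.5, 0, 242) mm. Leaves 18 mm wide hang inwards from pivots at (+-50, 0, 275). A cup going down parts them (a few N); when its lid is some 3 to 8 mm below the tips they snap in over it by 6 mm each side and hold the pile down. Shut fingers between them, closing line along dispenser y, pass freely.
- platform (a joint): depth of the black platform (disc, radius 26 mm), m: 0 = at the top, top face 239 mm above the worktop; grows downwards, at most 0.222. Its spring, about 4 N plus 25 N/m, lifts more than the pile weighs, so the pile comes up against the catches: about 0.066 with one cup, 0.134 with two, 0.202 with three. Pressing takes 3 to 10 N. Cannot sink while clamped at the top.
- clamp (a joint): clamp knob angle, rad: 0 = free, 1.57 = clamped (end stops); grows clockwise seen from above. At 0 the white mark and the red blades on the post point to dispenser -x, at 1.57 to dispenser +y (to the cups), where a blade lies under the platform's arm at the start, or just over it when one to three cups are held by the catches. Friction 0.05 N m: stays where left. Starts 1.35 to 1.57.
- clamp_grip (a point): middle of the knob's grip, on its vertical axis, at dispenser (0, -110, 266) mm: a red upright bar 14 mm wide, 50 mm long, 26 mm high (252 to 278 mm up) on a black disc of radius 26 mm. Axes turn with the knob: x along the bar, white mark at -x; at joint 0 these are the dispenser's axes.
- cup_a: lidded cup with cream-coloured content and white lid, 72 mm diameter at the lid, grip width about 67 mm near the top, 68 to 70 mm high, tapering down to about 60 mm at the foot; origin at the centre of its underside; 0.1 to 0.2 kg. To be loaded. The guide rods and catches are slick.
- cup_b: a cup like cup_a; to be loaded
- cup_c: a cup like cup_a; to be loaded
- pink_cup: lidded cup with pink content, 72 mm diameter, 75 mm high, origin under its centre; stands farthest to the right (-y) of the cups; not to be loaded, leave it alone
- salt: glass shaker with white salt and a grey cap, 44 mm diameter, 90 mm high, origin under its centre; leave it alone
- grey_shaker: glass shaker with grey content, 44 mm diameter, 90 mm high, origin under its centre; leave it alone

How it is judged:
On the way, in this order (a step that is already met when the one before it is completed fails the run):
1. the clamp knob is turned to free (value of joint clamp below 0.25 rad), for 0.2 s.
2. all cream cups are in the well, the topmost held under the catches (horizontal distance between each of cup_a, cup_b, cup_c and mouth below 0.01 m and z of each of cup_a, cup_b, cup_c in the frame of mouth below -0.064 m and angle between each of cup_a, cup_b, cup_c's own z axis and vertical below 0.12 rad), for 0.3 s.
3. the clamp knob is turned back to clamped (value of joint clamp above 1.3 rad), for 0.2 s.
At the end, for the whole second after the job is handed in: Every cream-coloured cup present stands in the well within 10 mm of its axis, upright within 0.12 rad and with its underside at least 64 mm below the catch tips, at rest; the clamp knob is at more than 1.3 rad (all of step 2 and linear speed of each of cup_a, cup_b, cup_c below 0.02 m/s and value of joint clamp above 1.3 rad); the robot touches nothing.
It fails at once if the pink cup moved more than 5 cm (distance of pink_cup from where it was at the start of the episode above 0.05 m).
It fails at once if the salt shaker moved more than 4 cm (distance of salt from where it was at the start of the episode above 0.04 m).
It fails at once if the grey shaker moved more than 4 cm (distance of grey_shaker from where it was at the start of the episode above 0.04 m).
Of cup_a, cup_b, cup_c only 2 to 3 are there at a start; the rules pass over those that are not, and their reading is None.
At some moment in a run one of cup_a, cup_b, cup_c may be knocked a few centimetres aside while the robot is not near it.
It also fails if it takes over 210 s, if anything falls off the work surface, if the arm or the gripper's body presses on something with over 40 N, if the wrist force passes 120 N, or if a joint passes its speed limit or range.

ROBOT

A 6-joint arm with a two-finger parallel gripper is mounted at the origin on a cart in front of the work surface, level with it; the furniture and walls round the work are solid. World frame = base frame: x ahead of the robot, y to its left, z up, the work surface at z = 0. Lengths are in m, angles in rad, forces in N, time in s.
With the tool pointing down it reaches from about 0.325 to 0.775 m from the base axis. Payload 5.5 kg.
Tool frame: the origin (TCP) lies at the very end of the fingers, on their centre line; the grasp point (between the pads) lies behind it (grip_depth is the x of the grasp point in the tool frame, in m); x points along the fingers, y is the direction in which the jaws open and shut, and the axes are right-handed (so a half turn about x gives the same grasp; the last joint's range is limited). The gripper opens to 85 mm and grips with 20 to 120 N. Pads are 22 mm wide; open, the fingers measure 114 mm over their backs; the gripper's body (76 mm by 85 mm) begins 54 mm behind the grasp point. The pads swing forward as they close: fully open they stand 13 mm farther back than shut.
Start: joints at [-1.225, 0.091, 1.231, -0, 1.82, -0.057], TCP at [0.235, -0.552, 0.231] pointing down, gripper open.
Joint ranges: [-2.87, 2.87], [-0.86, 2.18], [0.17, 2.46], [-1.51, 4.65], [0.06, 2.69], [-2.65, 2.65]. Speed limits (rad/s): [2.57, 2.57, 3.01, 3.14, 3.14, 3.14].

INTERFACE

Orientations are given as a 3x3 rotation matrix whose columns are the frame's x, y, z axes.
In Python, from station import * gives the robot as it stands.
- The arm moves only by the tool step_arm, never from a script. Its argument "deltas" is a list of rows, each a list of 3 entries, a list of its own where there are three numbers: the opening, from -1 (shut) to 1 (fully open), then the shift along the tool's x, y, z in mm, then the turn about the tool's x in rad. A call has 1 to 20 rows; each row shifts and turns the commanded pose from where the row before left it, along the tool's axes as they then stand; what a row does not reach is not made up. A row lasts 1/12 s, in which the tool goes at most 41.7 mm and 7.16 degrees, less where a joint would pass 70% of its speed; a pose out of reach is approached as far as the arm can. A call is refused whole if a number of a shift passes 41.7 or a number of a turn 0.125, either way. A call with a gripper value outside its range is refused whole. The fingers move at their own pace and stop on an object; "force" is the grip in N (left out, the last holds). Time passes only in rows, so rows that do not move let the fingers close. It gives the time, the measured TCP pose, the force and the opening at its end, in the units of the state.
- state(): the state, without advancing time (a new reading comes with each control period).
- read_camera(name): name is "scene" or "top" or "wrist"; returns (picture, depth): 420x560x3 uint8, red, green, blue; 420x560 float32, m along the optical axis (not along the pixel's ray), 0 where there is no reading.
- camera_info(name): a dict with "fx", "fy", "cx", "cy" (pixels), "cam_to_world" (4x4, takes a point from camera to world coordinates); the wrist camera has in their place "T_tool_cam" (4x4, takes a point from camera to tool coordinates, whose origin is the TCP and whose axes are the tool frame's). Camera axes: x right, y down, z forward; pixel columns grow to the right and rows downward; lengths in m; the calibration is good to about 2 mm. A picture is of the moment at which its call begins: read the wrist's pose just before it. camera_info takes no time and is no camera call.
- hand_in(): hands the job in, once; it reports no verdict.
The state is a dict: "time_s": time; "joint_positions": joint angles; "qvel": joint speeds; "joint_torque": joint torques, N m; "eef_pos": TCP position; "tcp_rot": TCP orientation; "contact_force": force on the tool from outside, world axes, zero at the start; "ft_torque": the same for the moment, N m; "opening": finger opening in m.
Only numpy, scipy, OpenCV 4.12 (cv2) and the standard library are available. Lean on these libraries where they do the work, as an engineer would, in place of code of your own. Each camera call takes 0.05 s, during which the arm holds its last target. There are 200 camera calls.

## Working session

There is one attempt and no reset: what is moved stays moved. The work goes in short steps, Python scripts to look and compute and a tool call to move; the robot and the scene stay as the last step left them, time stands still between calls to the robot, and variables do not carry over. Pictures are saved under pics/ and viewed, about 12 in all and at most 16, crops included, and the job is handed in when it is done.

Besides the shell and the picture viewer there is one more tool, called after "Emit:" in YAML: its name, and indented under it one key for each argument. step_arm: Moves the arm, as the interface text tells. Its arguments: {"type":"object","properties":{"deltas":{"type":"array","items":{"type":"array"}},"force":{"type":"number"}},"required":["deltas"]}

```bash
ls; mkdir -p pics; cat > h.py <<'E'
from station import *
import numpy as np, cv2
def snap(n,f=None):
    s=state(); im,d=read_camera(n); ci=camera_info(n)
    if n=="wrist":
        T=np.eye(4);T[:3,:3]=np.array(s["tcp_rot"]);T[:3,3]=s["eef_pos"]
        T=T@np.array(ci["T_tool_cam"])
    else: T=np.array(ci["cam_to_world"])
    if f: cv2.imwrite("pics/"+f,im[:,:,::-1])
    return im,d,ci,T
def pts(d,ci,T):
    v,u=np.mgrid[:d.shape[0],:d.shape[1]]
    P=np.stack([(u-ci["cx"])/ci["fx"]*d,(v-ci["cy"])/ci["fy"]*d,d,np.ones_like(d)],-1)@T.T
    P=P[...,:3]; P[d<=0]=np.nan; return P
E
python3 - <<'E'
from h import *
a=snap("scene","scene0.png");b=snap("top","top0.png")
s=state()
for k in s: print(k,np.round(np.array(s[k]),3).tolist())
for x in (a,b): print(np.round(x[3],3).tolist(),x[2]["fx"])
print(np.round(camera_info("wrist")["T_tool_cam"],3).tolist())
try: print(grip_depth)
except Exception as e: print(e)
E
```

```text
pics
time_s 0.1
joint_positions [-1.225, 0.092, 1.232, -0.0, 1.82, -0.057]
qvel [0.001, -0.002, -0.004, -0.002, -0.003, 0.0]
joint_torque [0.004, -46.022, -41.922, 0.0, 0.011, -0.0]
eef_pos [0.235, -0.552, 0.23]
tcp_rot [[-0.001, 0.392, -0.92], [0.002, -0.92, -0.392], [-1.0, -0.002, -0.0]]
contact_force [0.212, -0.478, -0.517]
ft_torque [-0.015, 0.026, 0.067]
opening 0.086
[[-0.717, -0.304, 0.628, -0.295], [-0.697, 0.314, -0.644, 0.839], [-0.001, -0.899, -0.437, 0.764], [0.0, 0.0, 0.0, 1.0]] 477.082785582602
[[0.016, -0.988, 0.156, 0.35], [-1.0, -0.019, -0.016, 0.008], [0.019, -0.156, -0.988, 1.368], [0.0, 0.0, 0.0, 1.0]] 410.59546838434056
[[0.001, -0.314, 0.95, -0.143], [1.0, -0.001, -0.001, -0.001], [0.001, 0.95, 0.314, -0.079], [0.0, 0.0, 0.0, 1.0]]
-0.0187
```

View pics/scene0.png

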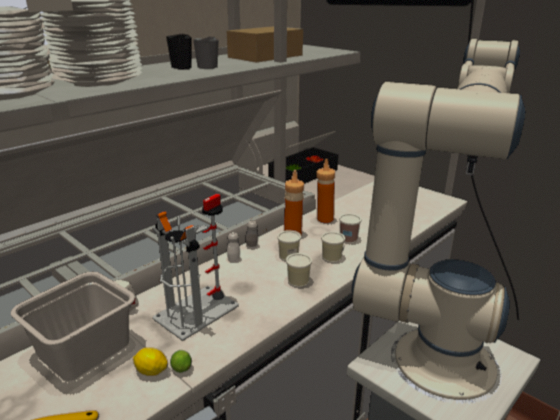

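View pics/top0.png

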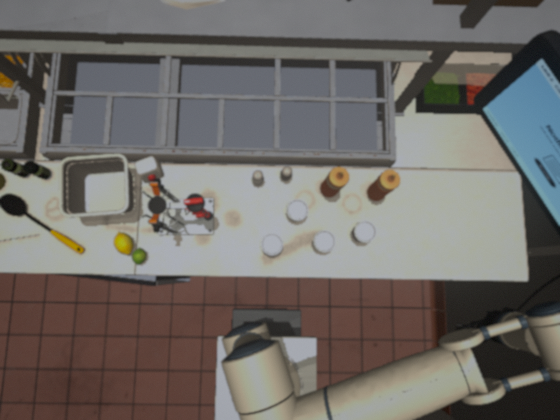

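The scene shows three cream cups and the pink one, lids in the top view at about (297,211), (272,245), (323,242), with pink at (363,232). The dispenser well is near (157,205) and the red knob near (195,203).

```bash
python3 - <<'E'
from h import *
im,d,ci,T=snap("top"); P=pts(d,ci,T)
hsv=cv2.cvtColor(im,cv2.COLOR_RGB2HSV)
def ray(u,v,z):
    r=T[:3,:3]@np.array([(u-ci["cx"])/ci["fx"],(v-ci["cy"])/ci["fy"],1]); return T[:3,3]+r*(z-T[2,3])/r[2]
for n,(u,v) in dict(A=(297,211),B=(272,245),C=(323,242),pink=(363,232),salt=(258,178),grey=(286,173)).items():
    w=13;Q=P[v-w:v+w+1,u-w:u+w+1]; 
    m=Q[...,2]>0.045
    ys,xs=np.nonzero(m&(Q[...,2]>np.nanmax(Q[...,2])-0.012))
    h=np.nanmedian(Q[ys,xs][:,2]); c=ray(u-w+xs.mean(),v-w+ys.mean(),h)
    print(n,len(xs),np.round(c,4),h.round(4),im[v,u])
# dispenser
R=(slice(170,250),slice(130,225)); h=hsv[R];q=P[R];
for nm,lo,hi in (("red",(0,150,90),(5,255,255)),("red2",(174,150,90),(180,255,255)),("orange",(6,150,90),(16,255,255))):
    m=cv2.inRange(h,lo,hi); n,l,s,c=cv2.connectedComponentsWithStats(m)
    for i in range(1,n):
        if s[i,4]>3:
            z=q[l==i]; print(nm,s[i,4],(c[i]+[130,170]).round(1),np.nanmedian(z,0).round(4))
S=cv2.resize(im[165:255,120:235],None,fx=6,fy=6,interpolation=cv2.INTER_CUBIC); cv2.imwrite("pics/topc.png",S[:,:,::-1])
im,d,ci,T=snap("scene")
S=cv2.resize(im[185:335,140:250],None,fx=4,fy=4,interpolation=cv2.INTER_CUBIC); cv2.imwrite("pics/scc.png",S[:,:,::-1])
E
```

```text
A 255 [ 0.5547 -0.0872  0.0681] 0.0681 [171 176 182]
B 293 [ 0.4433 -0.0067  0.0676] 0.0676 [171 175 181]
C 345 [ 0.4554 -0.1734  0.0677] 0.0677 [170 174 181]
pink 355 [ 0.4882 -0.3028  0.0724] 0.0724 [171 174 181]
salt 64 [0.6632 0.0422 0.0863] 0.0863 [131 125 114]
grey 62 [ 0.6778 -0.0517  0.0865] 0.0865 [147 141 128]
red 23 [151.4 177. ] [0.6556 0.3886 0.0486]
red 72 [195.2 200.6] [0.5366 0.1986 0.2971]
red 26 [199.7 214. ] [0.5344 0.2233 0.0407]
orange 59 [155.3 188.4] [0.5747 0.3147 0.2628]
orange 40 [154.  218.2] [0.4904 0.3119 0.2711]
```

View pics/topc.png

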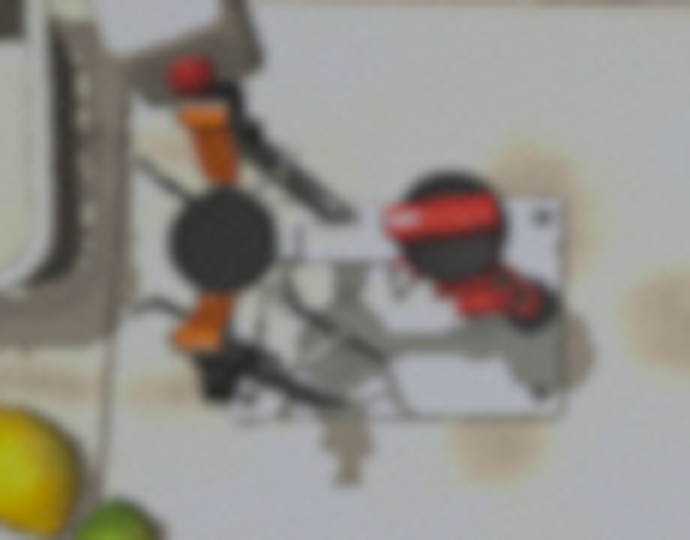

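View pics/scc.png

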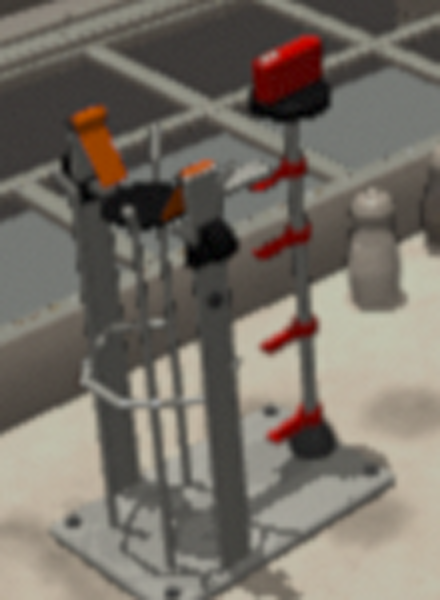

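The bar's white mark points to the well (+y), so the knob is clamped. The platform disc is at about (157,205) in the top view. I'll move the hand over the knob and look with the wrist camera.

Emit:
step_arm:
  deltas:
    - [1, [-20, -10, -10], 0]
    - [1, [-25, -20, -20], 0]
    - [1, [-25, -25, -25], 0]
    - [1, [-20, -26, -26], 0]
    - [1, [-20, -26, -26], 0]
    - [1, [-20, -26, -26], 0]
    - [1, [-20, -26, -26], 0]
    - [1, [0, -29, -29], 0]
    - [1, [0, -29, -29], 0]
    - [1, [0, -29, -29], 0]
    - [1, [0, -29, -29], 0]
    - [1, [0, -29, -29], 0]
    - [1, [0, -29, -29], 0]
    - [1, [0, -29, -29], 0]
    - [1, [0, -29, -29], 0]
    - [1, [0, -29, -29], 0]
    - [1, [0, -29, -29], 0]
    - [1, [0, -29, -29], 0]
    - [1, [0, -29, -29], 0]
    - [1, [0, -29, -29], 0]

```text
time_s: 1.87
eef_pos: [0.5177, 0.1516, 0.3799]
tcp_rot: [[0.0, 0.392, -0.92], [-0.0, -0.92, -0.392], [-1.0, 0.0, -0.0]]
contact_force: [0.2, -1.7, 0.0]
opening: 0.0855
```

Emit:
step_arm:
  deltas:
    - [1, [0, -29, -29], 0]
    - [1, [0, -15, -15], 0]
    - [1, [0, 0, 0], -0.1168]
    - [1, [0, 0, 0], -0.1168]
    - [1, [0, 0, 0], -0.1168]
    - [1, [0, 0, 0], -0.1168]
    - [1, [0, 0, 0], -0.1168]
    - [1, [0, 0, 0], -0.1168]
    - [1, [0, 0, 0], -0.1168]
    - [1, [0, 0, 0], -0.1168]
    - [1, [0, 0, 0], -0.1168]
    - [1, [0, 0, 0], -0.1168]
    - [1, [0, 0, 0], 0]

```text
time_s: 2.95
eef_pos: [0.5407, 0.2071, 0.3797]
tcp_rot: [[-0.0, 1.0, 0.004], [-0.0, 0.004, -1.0], [-1.0, -0.0, 0.0]]
contact_force: [0.4, -1.2, -0.3]
opening: 0.0855
```

```bash
python3 - <<'E'
from h import *
im,d,ci,T=snap("wrist","w0.png"); P=pts(d,ci,T)
np.savez("w0.npz",im=im,P=P,T=T,K=[ci[k] for k in("fx","fy","cx","cy")],d=d)
hsv=cv2.cvtColor(im,cv2.COLOR_RGB2HSV)
m=(cv2.inRange(hsv,(0,150,70),(5,255,255))|cv2.inRange(hsv,(174,150,70),(180,255,255)))
o=cv2.inRange(hsv,(7,150,70),(18,255,255))
for nm,M in(("red",m),("or",o)):
    n,l,s,c=cv2.connectedComponentsWithStats(M)
    for i in range(1,n):
        if s[i,4]>60: print(nm,s[i].tolist(),c[i].round(1),np.nanmedian(P[l==i],0).round(4))
E
```

```text
red [369, 0, 17, 18, 201] [378.9   7.3] [0.6559 0.3877 0.049 ]
red [268, 172, 17, 5, 62] [275.6 173.5] [0.5343 0.2222 0.2224]
red [262, 185, 28, 71, 1129] [276.5 223. ] [0.5364 0.2039 0.2982]
or [310, 32, 40, 37, 1109] [330.   52.7] [0.5723 0.315  0.2627]
or [350, 32, 6, 35, 156] [353.   48.7] [0.5844 0.3156 0.28  ]
or [186, 37, 9, 35, 156] [190.   53.5] [0.481  0.3128 0.2803]
or [193, 37, 44, 35, 1163] [214.2  56.3] [0.4928 0.3127 0.262 ]
or [321, 362, 36, 40, 785] [339.1 379.3] [ 0.6409 -0.1731  0.044 ]
```

View pics/w0.png

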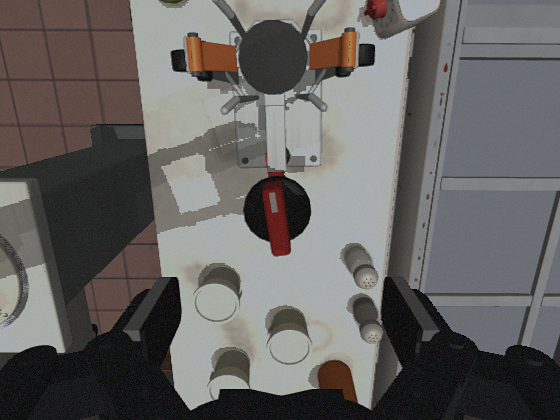

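The wrist view shows the platform disc at (273,57), the catches left and right of it, and the knob disc at (277,210) with the bar tilted slightly. Now I'll fix the exact axis and heights.

```bash
python3 - <<'E'
from h import *
z=np.load("w0.npz");im,P,T,K,d=[z[k] for k in("im","P","T","K","d")]
g=im.max(2)
def ray(u,v,h):
    r=T[:3,:3]@np.array([(u-K[2])/K[0],(v-K[3])/K[1],1]); return T[:3,3]+r*(h-T[2,3])/r[2]
def md(a): return np.nanmedian(a.reshape(-1,3),0).round(4)
print("disc patch",md(P[230:236,255:262]),md(P[200:206,296:303]),"plat",md(P[45:70,260:285]),"bar",md(P[225:245,275:282]))
# discs by z band + dark
for nm,(lo,hi),box,in (("plat",(0.225,0.25),(0,110,225,325)),("knobdisc",(0.24,0.285),(165,250,235,320))) if 0 else ():
    pass
for nm,lo,hi,(a,b,c,e) in (("plat",.225,.25,(10,105,228,322)),("knob",.24,.31,(165,262,235,320))):
    Q=P[a:b,c:e]; M=((Q[...,2]>lo)&(Q[...,2]<hi)&((g[a:b,c:e]<75)|(nm=="knob"))).astype(np.uint8)
    M=cv2.morphologyEx(M,cv2.MORPH_OPEN,np.ones((9,9)))
    cs=max(cv2.findContours(M,cv2.RETR_EXTERNAL,cv2.CHAIN_APPROX_NONE)[0],key=cv2.contourArea)
    el=cv2.fitEllipse(cs); u,v=el[0][0]+c,el[0][1]+a; zz=np.nanmedian(Q[M>0][:,2])
    print(nm,u,v,el[1],zz,"->",ray(u,v,.239).round(4),ray(u,v,zz).round(4),"r",el[1][0]/2/K[0]*np.nanmedian(d[a:b,c:e][M>0]))
# bar top direction
hsv=cv2.cvtColor(im,cv2.COLOR_RGB2HSV)
Q=P[180:262,255:300]; M=(Q[...,2]>0.288)
q=Q[M]; print("bar",q.mean(0).round(4), np.ptp(q,0).round(4), cv2.minAreaRect((q[:,:2]*1000).astype(np.float32)))
# base plate
M=((P[...,2]>0.004)&(P[...,2]<0.016)&(hsv[...,1]<25)); M[200:]=0;M[:, :225]=0;M[:,330:]=0
for v in (110,125,140,155): 
    r=np.nonzero(M[v])[0]; print(v,r.min(),r.max(),P[v,r.min()].round(4),P[v,r.max()].round(4))
E
```

```text
disc patch [0.5215 0.187  0.272 ] [0.5526 0.2116 0.2726] plat [0.5321 0.3145 0.2396] bar [0.5371 0.1962 0.2986]
plat 272.7460517883301 56.59375762939453 (63.588199615478516, 71.57364654541016) 0.2395606909313675 -> [0.5326 0.3149 0.239 ] [0.5326 0.3148 0.2396] r 0.023655071598444627
knob 276.4621696472168 211.8862075805664 (61.63594436645508, 74.52009582519531) 0.27294454497933285 -> [0.5353 0.1928 0.239 ] [0.5358 0.2042 0.2729] r 0.02284277378842789
bar [0.5358 0.2065 0.2978] [0.0197 0.0495 0.013 ] ((535.7750854492188, 204.47549438476562), (14.034958839416504, 49.35598373413086), 8.09377384185791)
110 234 319 [0.4725 0.2673 0.008 ] [0.5922 0.2678 0.0122]
125 235 320 [0.4731 0.2466 0.008 ] [0.5948 0.247  0.0084]
140 236 320 [0.4739 0.2256 0.0096] [0.5957 0.2258 0.008 ]
155 237 320 [0.4746 0.2038 0.0096] [0.5965 0.204  0.008 ]
```

The knob sits about 20 mm higher than the text says: the disc top measures 0.272 and the bar top 0.298, and both cameras agree, so I'll use the measured heights. The well axis is at (0.5326, 0.3145) with yaw about 0.03. The bar is at joint angle about 1.46.

Emit:
step_arm:
  deltas:
    - [1, [0, 0, 0], -0.0685]
    - [1, [0, 0, 0], -0.0685]
    - [0.2, [10, -2.6, 1], 0]
    - [0.2, [20, -2.6, 1.1], 0]
    - [0.2, [20, 0, 0], 0]
    - [0.2, [20, 0, 0], 0]
    - [0.2, [15, 0, 0], 0]
    - [0.2, [12, 0, 0], 0]
    - [0.2, [5.7, 0, 0], 0]
    - [0.2, [0, 0, 0], 0]
  force: 60

```text
time_s: 3.83
eef_pos: [0.5354, 0.2041, 0.2754]
tcp_rot: [[-0.003, 0.991, 0.134], [-0.001, 0.134, -0.991], [-1.0, -0.003, 0.0]]
contact_force: [0.8, -0.1, 0.6]
opening: 0.0511
```

Emit:
step_arm:
  deltas:
    - [-1, [0, 0, 0], 0]
    - [-1, [0, 0, 0], 0]
    - [-1, [0, 0, 0], 0]
    - [-1, [0, 0, 0], 0]
    - [-1, [0, 0, 0], 0]
    - [-1, [0, 0, 0], 0]
  force: 60

```text
time_s: 4.33
eef_pos: [0.5374, 0.2046, 0.2789]
tcp_rot: [[0.005, 0.991, 0.136], [0.001, 0.136, -0.991], [-1.0, 0.006, -0.001]]
contact_force: [5.3, 0.2, 1.7]
opening: 0.0128
```

Emit:
step_arm:
  deltas:
    - [-1, [0, 0, 0], -0.06]
    - [-1, [0, 0, 0], -0.11]
    - [-1, [0, 0, 0], -0.115]
    - [-1, [0, 0, 0], -0.115]
    - [-1, [0, 0, 0], -0.115]
    - [-1, [0, 0, 0], -0.115]
    - [-1, [0, 0, 0], -0.115]
    - [-1, [0, 0, 0], -0.115]
    - [-1, [0, 0, 0], -0.115]
    - [-1, [0, 0, 0], -0.115]
    - [-1, [0, 0, 0], -0.115]
    - [-1, [0, 0, 0], -0.115]
    - [-1, [0, 0, 0], -0.06]
    - [-1, [0, 0, 0], -0.04]
    - [-1, [0, 0, 0], 0]
    - [-1, [0, 0, 0], 0]

```text
time_s: 5.67
eef_pos: [0.5367, 0.2038, 0.2789]
tcp_rot: [[0.004, 0.016, 1.0], [-0.0, 1.0, -0.016], [-1.0, -0.0, 0.004]]
contact_force: [4.0, -3.2, 5.7]
opening: 0.0127
```

Emit:
step_arm:
  deltas:
    - [-0.3, [0, 0, 0], 0]
    - [-0.3, [0, 0, 0], 0]
    - [-0.3, [0, 0, 0], 0]
    - [0, [-20, 0, 0], 0]
    - [0.5, [-30, 0, 0], 0]
    - [1, [-35, 0, 0], 0]
    - [1, [-30, 0, 0], 0]
    - [1, [0, 0, 0], 0]

```text
time_s: 6.33
eef_pos: [0.5356, 0.2046, 0.3996]
tcp_rot: [[0.009, 0.014, 1.0], [0.003, 1.0, -0.014], [-1.0, 0.004, 0.009]]
contact_force: [1.0, -1.1, 0.6]
opening: 0.0852
```

```bash
cat >> h.py <<'E'
def ray(ci,T,u,v,z):
    r=T[:3,:3]@np.array([(u-ci["cx"])/ci["fx"],(v-ci["cy"])/ci["fy"],1]); return T[:3,3]+r*(z-T[2,3])/r[2]
def bar(P):
    m=(np.abs(P[...,0]-.536)<.04)&(np.abs(P[...,1]-.204)<.04)&(P[...,2]>.288)&(P[...,2]<.31)
    q=P[m]; r=cv2.minAreaRect((q[:,:2]*1000).astype(np.float32)); return len(q),r
def lids(im,d,ci,T,box=(.38,.65,-.35,.12)):
    P=pts(d,ci,T); g=im.min(2)
    m=((P[...,2]>.058)&(P[...,2]<.085)&(P[...,0]>box[0])&(P[...,0]<box[1])&(P[...,1]>box[2])&(P[...,1]<box[3])).astype(np.uint8)
    m=cv2.morphologyEx(m,cv2.MORPH_OPEN,np.ones((3,3)))
    n,l,s,c=cv2.connectedComponentsWithStats(m)
    return [(s[i,4],ray(ci,T,*c[i],np.nanmedian(P[l==i][:,2])).round(4)) for i in range(1,n) if s[i,4]>80]
E
python3 - <<'E'
from h import *
t=snap("top"); print(*lids(*t),sep="\n")
w=snap("wrist","w1.png"); P=pts(*w[1:]); print(bar(P)); print(*lids(*w),sep="\n")
print(bar(pts(*t[1:])))
print(state()["eef_pos"],state()["joint_positions"])
E
```

```text
(np.int32(389), array([ 0.5546, -0.0866,  0.0671]))
(np.int32(393), array([ 0.4879, -0.3031,  0.0717]))
(np.int32(393), array([ 0.4561, -0.1731,  0.0668]))
(np.int32(395), array([ 0.4436, -0.0071,  0.0666]))
(1252, ((535.5513305664062, 203.71124267578125), (13.773706436157227, 49.691917419433594), 89.37891387939453))
(np.int32(2741), array([ 0.441 , -0.0093,  0.0674]))
(np.int32(441), array([ 0.4589, -0.1468,  0.0677]))
(np.int32(2240), array([ 0.552 , -0.0891,  0.0673]))
(np.int32(482), array([ 0.6269, -0.1772,  0.071 ]))
(np.int32(155), array([0.6462, 0.0423, 0.0735]))
(1, ((514.2072143554688, 211.1359405517578), (0.0, 0.0), 0.0))
[0.53591342 0.20470354 0.39383946] [ 3.05323680e-01  1.18743987e-01  9.05750131e-01  4.77869165e-04
  2.11425814e+00 -1.25167331e+00]
```

The knob now reads about 0.04 rad, free. Now the nearest cup, at (0.443,-0.008).

Emit:
step_arm:
  deltas:
    - [1, [0, 0, 0], -0.045]
    - [1, [0, -20, -10], 0]
    - [1, [0, -30, -14], 0]
    - [1, [15, -30, -14], 0]
    - [1, [25, -30, -14], 0]
    - [1, [25, -30, -14], 0]
    - [1, [25, -30, -14], 0]
    - [1, [25, -25, -14], 0]
    - [1, [25, -15, -6], 0]
    - [1, [25, 0, 0], 0]
    - [1, [20, 0, 0], 0]
    - [1, [0, 0, 0], 0]
    - [1, [0, 0, 0], 0]

```text
time_s: 7.52
eef_pos: [0.4412, -0.0085, 0.2051]
tcp_rot: [[-0.005, -0.031, 1.0], [0.001, 1.0, 0.031], [-1.0, 0.001, -0.005]]
contact_force: [-0.4, 0.5, 0.5]
opening: 0.085
```

```bash
python3 - <<'E'
from h import *
w=snap("wrist","w2.png"); print(*lids(*w),sep="\n")
s=state();print(s["eef_pos"],np.round(s["tcp_rot"],3).tolist())
print(*lids(*snap("top")),sep="\n")
E
```

```text
(np.int32(5642), array([ 0.4409, -0.0093,  0.0674]))
(np.int32(5749), array([ 0.4527, -0.176 ,  0.0673]))
(np.int32(2958), array([ 0.5527, -0.0796,  0.0673]))
[ 0.44202334 -0.00846621  0.20692571] [[-0.002, -0.031, 1.0], [0.0, 1.0, 0.031], [-1.0, 0.0, -0.002]]
(np.int32(152), array([ 0.5732, -0.0862,  0.067 ]))
(np.int32(401), array([ 0.4884, -0.3029,  0.0718]))
(np.int32(396), array([ 0.4557, -0.1732,  0.0669]))
```

View pics/w2.png

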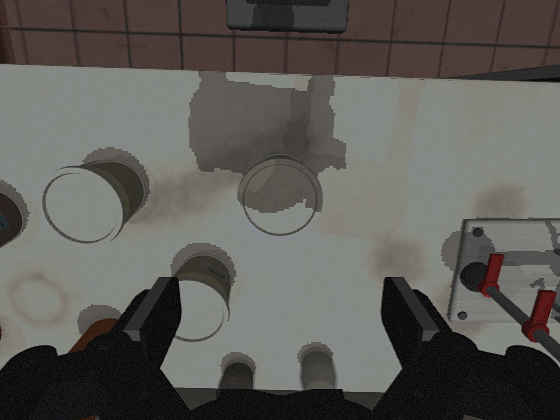

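Lid of the nearest cup is at (280,199), centred between the fingers and still standing. Descend and grip.

Emit:
step_arm:
  deltas:
    - [1, [25, 0, 0], 0]
    - [1, [35, 0, 0], 0]
    - [1, [35, 0, 0], 0]
    - [1, [35, 0, 0], 0]
    - [1, [30, 0, 0], 0]
    - [1, [17, 0, 0], 0]
    - [1, [8, 0, 0], 0]
    - [1, [0, 0, 0], 0]
    - [-1, [0, 0, 0], 0]
    - [-1, [0, 0, 0], 0]
    - [-1, [0, 0, 0], 0]
    - [-1, [0, 0, 0], 0]
    - [-1, [0, 0, 0], 0]
    - [-1, [0, 0, 0], 0]
  force: 30

```text
time_s: 8.78
eef_pos: [0.4441, -0.0089, 0.0249]
tcp_rot: [[0.005, -0.031, 1.0], [-0.0, 1.0, 0.031], [-1.0, -0.0, 0.005]]
contact_force: [-1.2, 0.4, 6.3]
opening: 0.0672
```

Emit:
step_arm:
  deltas:
    - [-1, [-20, 0, 0], 0]
    - [-1, [-35, 0, 0], 0]
    - [-1, [-40, 0, 0], 0]
    - [-1, [-40, 0, 0], 0]
    - [-1, [-40, 0, 0], 0]
    - [-1, [-40, 0, 0], 0]
    - [-1, [-40, 0, 0], 0]
    - [-1, [-40, 0, 0], 0]
    - [-1, [-35, 0, 0], 0]
    - [-1, [-20, 20, 6], 0]
    - [-1, [0, 30, 9], 0]
    - [-1, [0, 35, 11], 0]
    - [-1, [0, 35, 11], 0]
    - [-1, [0, 35, 11], 0]
    - [-1, [0, 35, 11], 0]
    - [-1, [0, 35, 11], 0]
    - [-1, [0, 35, 11], 0]
    - [-1, [0, 30, 9], 0]
    - [-1, [0, 20, 6], 0]
    - [-1, [0, 10, 3], 0]

```text
time_s: 10.45
eef_pos: [0.5315, 0.3171, 0.3712]
tcp_rot: [[-0.001, -0.034, 0.999], [-0.0, 0.999, 0.034], [-1.0, 0.0, -0.001]]
contact_force: [0.1, 0.3, -1.9]
opening: 0.0668
```

Emit:
step_arm:
  deltas:
    - [-1, [0, 0, 0], 0]
    - [-1, [0, 0, 0], 0]
    - [-1, [0, 0, 0], 0]

```text
time_s: 10.7
eef_pos: [0.5313, 0.3135, 0.3729]
tcp_rot: [[0.001, -0.031, 1.0], [0.0, 1.0, 0.031], [-1.0, -0.0, 0.001]]
contact_force: [-0.1, -0.1, -0.4]
opening: 0.0673
```

```bash
python3 - <<'E'
from h import *
w=snap("wrist","w3.png")
s=state();print(s["eef_pos"],np.round(s["tcp_rot"],4).tolist(),s["contact_force"],s["opening"])
P=pts(*w[1:]);hsv=cv2.cvtColor(w[0],cv2.COLOR_RGB2HSV)
o=cv2.inRange(hsv,(7,150,50),(18,255,255));n,l,st,c=cv2.connectedComponentsWithStats(o)
for i in range(1,n):
    if st[i,4]>100: print(st[i].tolist(),np.nanmedian(P[l==i],0).round(4))
g=pts(*snap("top","t3.png")[1:]);m=(abs(g[...,0]-.533)<.04)&(abs(g[...,1]-.315)<.1)&(g[...,2]>.38)
print(g[m].mean(0) if m.any() else 0)
E
```

```text
[0.53132679 0.31322383 0.37308022] [[0.001, -0.0302, 0.9995], [0.0002, 0.9995, 0.0302], [-1.0, 0.0002, 0.001]] [-0.23727845  0.26090457 -1.07704285] 0.06718281839951167
[266, 141, 30, 29, 722] [0.4868 0.3125 0.2779]
[0.52289139 0.29371377 0.70041678]
```

View pics/w3.png

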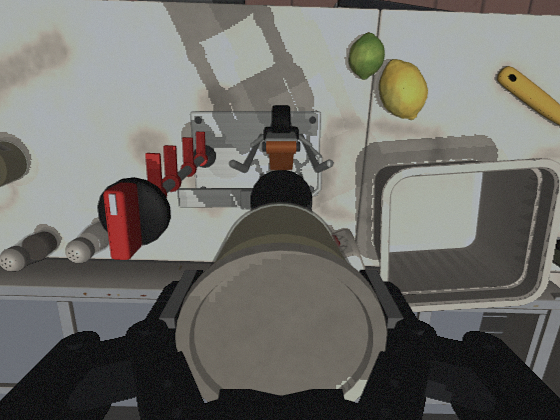

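Held cup's lid is at about (281,338), upright. I'll work out its offset from the TCP.

```bash
cat >> h.py <<'E'
def heldlid(w):
    im,d,ci,T=w; P=pts(d,ci,T); z0=state()["eef_pos"][2]
    m=((P[...,2]>z0+.033)&(P[...,2]<z0+.055)).astype(np.uint8); m[:,:175]=0;m[:,390:]=0; m[400:]=0
    m=cv2.morphologyEx(m,cv2.MORPH_OPEN,np.ones((5,5)))
    q=P[m>0]; print("lid",len(q),q.mean(0).round(4),q.min(0).round(4),q.max(0).round(4))
    c,r=cv2.minEnclosingCircle((q[:,:2]*1000).astype(np.float32)); print(c,r)
    h=np.nanmedian(q[:,2])
    A=np.c_[q[:,:2],np.ones(len(q))]; print("tilt",np.linalg.lstsq(A,q[:,2],rcond=None)[0],h)
E
python3 - <<'E'
from h import *
heldlid(snap("wrist"));print(state()["eef_pos"])
E
```

```text
lid 26435 [0.5228 0.3132 0.4161] [0.493  0.2749 0.4062] [0.5545 0.3517 0.422 ]
(524.9962768554688, 313.46209716796875) 38.859798431396484
tilt [-0.02379896 -0.00753211  0.43085411] 0.415583070423879
[0.53133203 0.31314044 0.37316178]
```

```bash
cat >> h.py <<'E'
from scipy.optimize import least_squares
def lidfit(w,zt,v1=350):
    im,d,ci,T=w; P=pts(d,ci,T)
    m=((P[...,2]>zt-.006)&(P[...,2]<zt+.006)).astype(np.uint8); m[:,:150]=0;m[:,410:]=0
    m=cv2.morphologyEx(m,cv2.MORPH_OPEN,np.ones((7,7)))
    u=np.nonzero(m.any(0))[0]; v=m.argmax(0)[u]; k=(v<v1-60)
    q=np.array([ray(ci,T,a,b,zt)[:2] for a,b in zip(u[k],v[k])])
    f=lambda p:np.hypot(q[:,0]-p[0],q[:,1]-p[1])-.036
    r=least_squares(f,q.mean(0)+[.02,0],loss="soft_l1",f_scale=.001); print("lidfit",k.sum(),r.x.round(4),np.abs(r.fun).mean().round(5))
E
python3 - <<'E'
from h import *
w=snap("wrist")
for z in (.413,.4155):lidfit(w,z)
z=state();print(z["eef_pos"])
E
```

```text
lidfit 149 [0.5323 0.3109] 0.00323
lidfit 181 [0.5292 0.3134] 0.00017
[0.53132355 0.31322825 0.37307192]
```

Emit:
step_arm:
  deltas:
    - [-1, [0, 1.1, 3.3], 0]
    - [-1, [15, 0, 0], 0]
    - [-1, [25, 0, 0], 0]
    - [-1, [20, 0, 0], 0]
    - [-1, [15, 0, 0], 0]
    - [-1, [10, 0, 0], 0]
    - [-1, [8, 0, 0], 0]
    - [-1, [6, 0, 0], 0]
    - [-1, [0, 0, 0], 0]
    - [-1, [0, 0, 0], 0]
    - [-1, [0, 0, 0], 0]

```text
time_s: 11.82
eef_pos: [0.5349, 0.3155, 0.2746]
tcp_rot: [[0.002, -0.031, 1.0], [0.001, 1.0, 0.031], [-1.0, 0.001, 0.002]]
contact_force: [0.3, 0.1, -1.2]
opening: 0.0671
```

Emit:
step_arm:
  deltas:
    - [-1, [3, -0.5, 0], 0]
    - [-1, [3, 0, 0], 0]
    - [-1, [3, 0, 0], 0]
    - [-1, [3, 0, 0], 0]
    - [-1, [3, 0, 0], 0]
    - [-1, [0, 0, 0], 0]
    - [-1, [0, 0, 0], 0]

```text
time_s: 12.4
eef_pos: [0.5346, 0.315, 0.2582]
tcp_rot: [[-0.0, -0.031, 1.0], [0.0, 1.0, 0.031], [-1.0, 0.0, -0.0]]
contact_force: [0.1, 0.7, 1.4]
opening: 0.067
```

Emit:
step_arm:
  deltas:
    - [-1, [4, 0, 0], 0]
    - [-1, [5, 0, 0], 0]
    - [-1, [5, 0, 0], 0]
    - [-1, [5, 0, 0], 0]
    - [-1, [0, 0, 0], 0]
    - [-1, [0, 0, 0], 0]

```text
time_s: 12.9
eef_pos: [0.5345, 0.3149, 0.2383]
tcp_rot: [[-0.001, -0.031, 1.0], [-0.0, 1.0, 0.031], [-1.0, -0.0, -0.001]]
contact_force: [0.4, 0.5, 1.7]
opening: 0.0672
```

Emit:
step_arm:
  deltas:
    - [-1, [-10, 0, 0], 0]
    - [-1, [-10, 0, 0], 0]
    - [-1, [-3, 0, 0], 0]
    - [-1, [0, 0, 0], 0]
    - [1, [0, 0, 0], 0]
    - [1, [0, 0, 0], 0]
    - [1, [0, 0, 0], 0]
    - [1, [0, 0, 0], 0]
    - [1, [-5, 0, 0], 0]
    - [1, [-20, 0, 0], 0]
    - [1, [-30, 0, 0], 0]
    - [1, [-30, 0, 0], 0]
    - [1, [-20, 0, 0], 0]
    - [-1, [-10, 0, 0], 0]
    - [-1, [0, 0, 0], 0]
    - [-1, [0, 0, 0], 0]

```text
time_s: 14.23
eef_pos: [0.5348, 0.315, 0.3777]
tcp_rot: [[0.001, -0.031, 1.0], [0.001, 1.0, 0.031], [-1.0, 0.001, 0.001]]
contact_force: [0.7, -0.1, -0.4]
opening: 0.0518
```

```bash
python3 - <<'E'
from h import *
s=state();print(s["eef_pos"],s["contact_force"],s["opening"])
w=snap("wrist","w4.png");P=pts(*w[1:])
m=(np.hypot(P[...,0]-.5326,P[...,1]-.3145)<.036)&(P[...,2]>.25)&(P[...,2]<.33)
z=np.nanmedian(P[m][:,2]);print(m.sum(),z); lidfit(w,z,1000)
E
```

```text
[0.53483729 0.31502262 0.37770451] [ 0.7030443  -0.13313154 -0.36835978] 0.05177592343405376
9015 0.3073435371577481
lidfit 110 [0.5309 0.3169] 0.00025
```

View pics/w4.png

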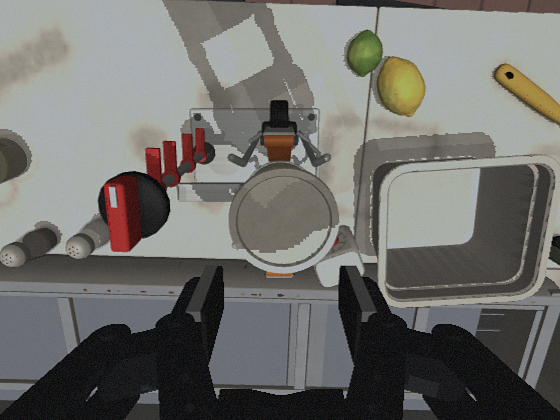

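Cup 1 stands on the platform (lid at (284,218), z 0.307). Next I press it down with shut fingers.

Emit:
step_arm:
  deltas:
    - [-1, [0, 0.5, -2], 0]
    - [-1, [0, 0, 0], 0]
    - [-1, [20, 0, 0], 0]
    - [-1, [20, 0, 0], 0]
    - [-1, [15, 0, 0], 0]
    - [-1, [8, 0, 0], 0]
    - [-1, [6, 0, 0], 0]
    - [-1, [8, 0, 0], 0]
    - [-1, [8, 0, 0], 0]
    - [-1, [8, 0, 0], 0]
    - [-1, [8, 0, 0], 0]
    - [-1, [8, 0, 0], 0]
    - [-1, [8, 0, 0], 0]
    - [-1, [8, 0, 0], 0]
    - [-1, [8, 0, 0], 0]
    - [-1, [6, 0, 0], 0]
    - [-1, [0, 0, 0], 0]
    - [-1, [0, 0, 0], 0]

```text
time_s: 15.78
eef_pos: [0.5325, 0.3152, 0.2375]
tcp_rot: [[-0.001, -0.031, 1.0], [-0.001, 1.0, 0.031], [-1.0, -0.001, -0.001]]
contact_force: [0.8, -2.2, 3.4]
opening: -0.0002
```

Emit:
step_arm:
  deltas:
    - [-1, [3, 0, 0], 0]
    - [-1, [3, 0, 0], 0]
    - [-1, [2, 0, 0], 0]
    - [-1, [0, 0, 0], 0]
    - [-1, [0, 0, 0], 0]

```text
time_s: 16.2
eef_pos: [0.5326, 0.3153, 0.2301]
tcp_rot: [[-0.0, -0.031, 1.0], [-0.0, 1.0, 0.031], [-1.0, -0.0, -0.0]]
contact_force: [1.3, -1.3, 3.2]
opening: -0.0001
```

```bash
python3 - <<'E'
from h import *
s=state();print(s["eef_pos"],s["contact_force"],s["opening"])
w=snap("wrist","w5.png");P=pts(*w[1:])
m=(np.hypot(P[...,0]-.5326,P[...,1]-.3145)<.036)&(P[...,2]>.2)&(P[...,2]<.245)
print(m.sum(),np.nanmedian(P[m][:,2]))
E
```

```text
[0.53262565 0.31533873 0.23013256] [ 1.2814189  -1.26606919  3.18852105] -7.593750557913749e-05
9561 0.2293644351457273
```

View pics/w5.png

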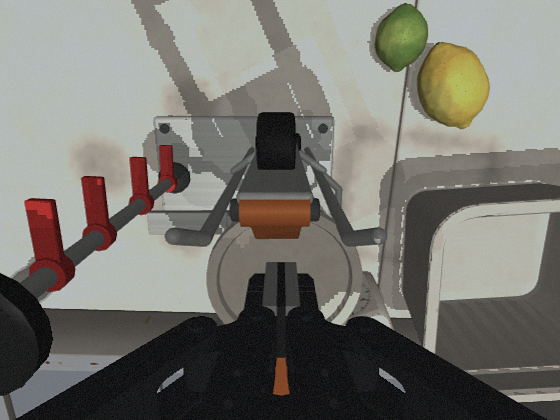

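Lid is at 0.229 and the near catch at (275,222) overlaps it. I'll raise and see whether it holds.

Emit:
step_arm:
  deltas:
    - [-1, [-5, 0, 0], 0]
    - [-1, [-10, 0, 0], 0]
    - [-1, [-20, 0, 0], 0]
    - [-1, [-30, 0, 0], 0]
    - [-1, [-30, 0, 0], 0]
    - [1, [-30, 0, 0], 0]
    - [1, [-25, 0, 0], 0]
    - [1, [0, 0, 0], 0]
    - [1, [0, 0, 0], 0]

```text
time_s: 17.0
eef_pos: [0.5327, 0.3159, 0.3827]
tcp_rot: [[0.003, -0.032, 0.999], [0.003, 0.999, 0.032], [-1.0, 0.002, 0.003]]
contact_force: [-0.3, 0.3, -0.1]
opening: 0.0485
```

```bash
python3 - <<'E'
from h import *
s=state();print(s["eef_pos"],s["contact_force"],s["opening"])
w=snap("wrist","w6.png");P=pts(*w[1:])
m=(np.hypot(P[...,0]-.5326,P[...,1]-.3145)<.03)&(P[...,2]>.2)&(P[...,2]<.33)
print(m.sum(),np.nanmedian(P[m][:,2]));lidfit(w,np.nanmedian(P[m][:,2]),1000)
print(*lids(*w),sep="\n")
print(*lids(*snap("top")),sep="\n")
E
```

```text
[0.53268506 0.31590316 0.38270695] [-0.33993778  0.33090589 -0.08486623] 0.048520760296675874
3833 0.2397073035668651
lidfit 84 [0.5334 0.3154] 0.00266
(np.int32(167), array([0.646 , 0.0439, 0.0737]))
(np.int32(384), array([ 0.5544, -0.0863,  0.067 ]))
(np.int32(400), array([ 0.4884, -0.3029,  0.072 ]))
(np.int32(397), array([ 0.4557, -0.1732,  0.067 ]))
```

Held: lid at 0.240. Next, the cup at about (0.553,-0.088).

Emit:
step_arm:
  deltas:
    - [1, [0, -15, 0], 0]
    - [1, [0, -30, 0], 0]
    - [1, [0, -40, 0.8], 0]
    - [1, [0, -40, 1], 0]
    - [1, [0, -40, 1], 0]
    - [1, [0, -40, 1], 0]
    - [1, [15, -38, 1], 0]
    - [1, [15, -38, 1], 0]
    - [1, [20, -36, 1], 0]
    - [1, [20, -35, 1], 0]
    - [1, [25, -30, 0], 0]
    - [1, [30, -15, 0], 0]
    - [1, [30, -7.3, 0], 0]
    - [1, [25, 0, 0], 0]
    - [1, [0, 0, 0], 0]
    - [1, [0, 0, 0], 0]
    - [1, [0, 0, 0], 0]

```text
time_s: 18.52
eef_pos: [0.553, -0.0886, 0.2016]
tcp_rot: [[0.001, -0.031, 1.0], [-0.0, 1.0, 0.031], [-1.0, -0.0, 0.001]]
contact_force: [1.1, -0.4, 0.1]
opening: 0.0852
```

```bash
python3 - <<'E'
from h import *
s=state();print(s["eef_pos"],s["contact_force"],s["opening"])
w=snap("wrist","w7.png");print(*lids(*w),sep="\n"); 
lidfit(w,.068,1000)
P=pts(*w[1:]);m=(P[...,2]>.1)&(P[...,2]<.25)&(P[...,0]>.56);q=P[m];print(m.sum(), q.min(0) if len(q) else 0,q.max(0) if len(q) else 0)
E
```

```text
[ 0.55302696 -0.08855175  0.20157072] [ 1.09362771 -0.44053978  0.1308083 ] 0.0852239702068443
(np.int32(8257), array([ 0.4524, -0.1761,  0.0674]))
(np.int32(3655), array([ 0.4882, -0.2851,  0.0721]))
(np.int32(5775), array([ 0.5522, -0.0891,  0.0674]))
(np.int32(540), array([ 0.6294, -0.3306,  0.0662]))
(np.int32(1067), array([ 0.617 , -0.189 ,  0.0712]))
lidfit 153 [ 0.4874 -0.1167] 0.02519
3492 [ 0.560048   -0.22850782  0.10000792] [ 0.65878767 -0.04481438  0.24649733]
```

Emit:
step_arm:
  deltas:
    - [1, [25, 0, 0], 0]
    - [1, [35, 0, 0], 0]
    - [1, [35, 0, 0], 0]
    - [1, [35, 0, 0], 0]
    - [1, [27, 0, 0], 0]
    - [1, [14, 0, 0], 0]
    - [1, [6, 0, 0], 0]
    - [1, [0, 0, 0], 0]
    - [-1, [0, 0, 0], 0]
    - [-1, [0, 0, 0], 0]
    - [-1, [0, 0, 0], 0]
    - [-1, [0, 0, 0], 0]
    - [-1, [0, 0, 0], 0]
    - [-1, [0, 0, 0], 0]
  force: 30

```text
time_s: 19.73
eef_pos: [0.5548, -0.0889, 0.0264]
tcp_rot: [[0.005, -0.031, 0.999], [-0.001, 1.0, 0.031], [-1.0, -0.001, 0.005]]
contact_force: [-0.1, 0.4, 6.7]
opening: 0.067
```

Emit:
step_arm:
  deltas:
    - [-1, [-20, 0, 0], 0]
    - [-1, [-35, 0, 0], 0]
    - [-1, [-40, 0, 0], 0]
    - [-1, [-40, 0, 0], 0]
    - [-1, [-40, 0, 0], 0]
    - [-1, [-40, 0, 0], 0]
    - [-1, [-40, 0, 0], 0]
    - [-1, [-40, 0, 0], 0]
    - [-1, [-35, 0, 0], 0]
    - [-1, [-20, 20, 0], 0]
    - [-1, [0, 30, -1], 0]
    - [-1, [0, 40, -1], 0]
    - [-1, [0, 40, -1], 0]
    - [-1, [0, 40, -1], 0]
    - [-1, [0, 40, -1], 0]
    - [-1, [0, 40, -1], 0]
    - [-1, [0, 40, -1], 0]
    - [-1, [0, 40, -1], 0]
    - [-1, [0, 35, 0], 0]
    - [-1, [0, 25, 0], 0]

```text
time_s: 21.4
eef_pos: [0.5319, 0.3042, 0.3736]
tcp_rot: [[0.0, -0.034, 0.999], [0.001, 0.999, 0.034], [-1.0, 0.001, 0.0]]
contact_force: [0.8, -0.3, -1.3]
opening: 0.0673
```

Emit:
step_arm:
  deltas:
    - [-1, [0, 13.6, 0], 0]
    - [-1, [0, 0, 0], 0]
    - [-1, [0, 0, 0], 0]
    - [-1, [0, 0, 0], 0]

```text
time_s: 21.73
eef_pos: [0.5328, 0.3134, 0.3738]
tcp_rot: [[0.001, -0.03, 1.0], [-0.0, 1.0, 0.03], [-1.0, -0.0, 0.001]]
contact_force: [0.0, 0.7, -0.4]
opening: 0.0671
```

```bash
python3 - <<'E'
from h import *
s=state();print(s["eef_pos"],s["tcp_rot"][1],s["contact_force"],s["opening"])
w=snap("wrist","w8.png");e=s["eef_pos"][2]
P=pts(*w[1:]);m=(np.hypot(P[...,0]-.532,P[...,1]-.3145)<.025)&(P[...,2]>e+.03)&(P[...,2]<e+.06);z=np.nanmedian(P[m][:,2]);print(m.sum(),z-e)
lidfit(w,z);lidfit(w,e+.0425)
E
```

```text
[0.5327548  0.31344961 0.37380053] [-3.02033225e-04  9.99552497e-01  2.99117842e-02] [ 0.00169828  0.66080053 -0.41716355] 0.06705176337416253
13255 0.04065205022538998
lidfit 180 [0.5313 0.3137] 0.00022
lidfit 180 [0.5306 0.3136] 0.00027
```

Emit:
step_arm:
  deltas:
    - [-1, [0, 0.8, 1.4], 0]
    - [-1, [15, 0, 0], 0]
    - [-1, [25, 0, 0], 0]
    - [-1, [20, 0, 0], 0]
    - [-1, [15, 0, 0], 0]
    - [-1, [10, 0, 0], 0]
    - [-1, [5, 0, 0], 0]
    - [-1, [4, 0, 0], 0]
    - [-1, [3, 0, 0], 0]
    - [-1, [3, 0, 0], 0]
    - [-1, [3, 0, 0], 0]
    - [-1, [3, 0, 0], 0]
    - [-1, [3, 0, 0], 0]
    - [-1, [3, 0, 0], 0]
    - [-1, [3, 0, 0], 0]
    - [-1, [0, 0, 0], 0]
    - [-1, [0, 0, 0], 0]

```text
time_s: 23.2
eef_pos: [0.5338, 0.3157, 0.2581]
tcp_rot: [[-0.0, -0.031, 1.0], [0.0, 1.0, 0.031], [-1.0, 0.0, -0.0]]
contact_force: [0.0, 1.1, 2.0]
opening: 0.0671
```

Emit:
step_arm:
  deltas:
    - [-1, [5, 0, 0], 0]
    - [-1, [5, 0, 0], 0]
    - [-1, [5, 0, 0], 0]
    - [-1, [0, 0, 0], 0]
    - [-1, [-8, 0, 0], 0]
    - [-1, [-8, 0, 0], 0]
    - [-1, [0, 0, 0], 0]
    - [1, [0, 0, 0], 0]
    - [1, [0, 0, 0], 0]
    - [1, [0, 0, 0], 0]
    - [1, [0, 0, 0], 0]
    - [1, [-5, 0, 0], 0]
    - [1, [-20, 0, 0], 0]
    - [1, [-30, 0, 0], 0]
    - [1, [-30, 0, 0], 0]
    - [1, [-25, 0, 0], 0]
    - [-1, [-8, 0, 0], 0]
    - [-1, [0, 0, 0], 0]
    - [-1, [0, 0, 0], 0]
    - [-1, [0, 0, 0], 0]

```text
time_s: 24.87
eef_pos: [0.5338, 0.3155, 0.3756]
tcp_rot: [[-0.002, -0.031, 1.0], [-0.001, 1.0, 0.031], [-1.0, -0.001, -0.002]]
contact_force: [1.6, 0.0, -0.8]
opening: 0.0387
```

```bash
python3 - <<'E'
from h import *
s=state();print(s["eef_pos"],s["contact_force"],s["opening"])
w=snap("wrist","w9.png");P=pts(*w[1:])
m=(np.hypot(P[...,0]-.5326,P[...,1]-.3145)<.036)&(P[...,2]>.25)&(P[...,2]<.33)
z=np.nanmedian(P[m][:,2]);print(m.sum(),z); lidfit(w,z,1000)
q=P[m];A=np.c_[q[:,:2]-[.5326,.3145],np.ones(len(q))]; k=abs(q[:,2]-z)<.006; print(np.linalg.lstsq(A[k],q[k,2],rcond=None)[0])
E
```

```text
[0.53384701 0.31546729 0.37564115] [ 1.62650366  0.04782994 -0.80838529] 0.03865691468867922
9146 0.3112101816336862
lidfit 103 [0.5397 0.3016] 0.00129
[-0.06697298  0.13714473  0.31232339]
```

View pics/w9.png

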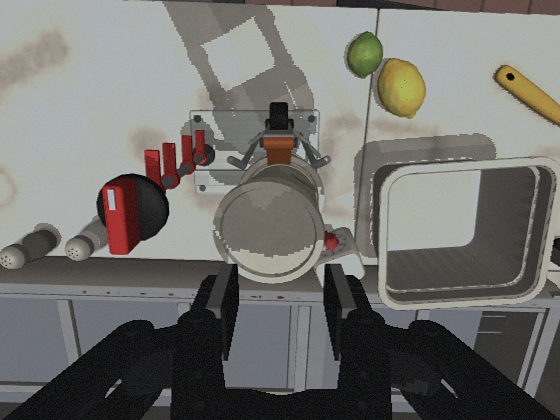

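Cup 2 leans: its lid is at (270,230), about 8° toward the knob. It hopped because the spring was still compressed when I let go. I'll regrip it to right it, lift, recentre, and release at stand height this time.

Emit:
step_arm:
  deltas:
    - [1, [0, -12.6, 3.8], 0]
    - [1, [0, 0, 0], 0]
    - [1, [0, 0, 0], 0]
    - [1, [0, 0, 0], 0]
    - [1, [0, 0, 0], 0]
    - [1, [20, 0, 0], 0]
    - [1, [25, 0, 0], 0]
    - [1, [20, 0, 0], 0]
    - [1, [15, 0, 0], 0]
    - [1, [10, 0, 0], 0]
    - [1, [8, 0, 0], 0]
    - [1, [5, 0, 0], 0]
    - [1, [2, 0, 0], 0]
    - [1, [0, 0, 0], 0]

```text
time_s: 26.08
eef_pos: [0.5381, 0.3031, 0.2726]
tcp_rot: [[0.0, -0.031, 1.0], [0.0, 1.0, 0.031], [-1.0, 0.0, 0.001]]
contact_force: [-0.6, -0.5, -0.7]
opening: 0.0854
```

```bash
python3 - <<'E'
from h import *
s=state();print(s["eef_pos"],s["contact_force"],s["opening"])
w=snap("wrist","w10.png");P=pts(*w[1:])
m=(np.hypot(P[...,0]-.538,P[...,1]-.303)<.034)&(P[...,2]>.295)&(P[...,2]<.325)
q=P[m];z=np.median(q[:,2]);A=np.c_[q[:,:2]-[.538,.303],np.ones(len(q))]; print(len(q),z,np.linalg.lstsq(A,q[:,2],rcond=None)[0]); print(q.min(0),q.max(0))
E
```

```text
[0.53811061 0.30307191 0.27261847] [-0.56422915 -0.45570761 -0.68428461] 0.08539949943775221
21276 0.3108356660976466 [-0.05710884  0.10512714  0.31049657]
[0.50405263 0.27153496 0.29509227] [0.5665101  0.336965   0.31802598]
```

View pics/w10.png

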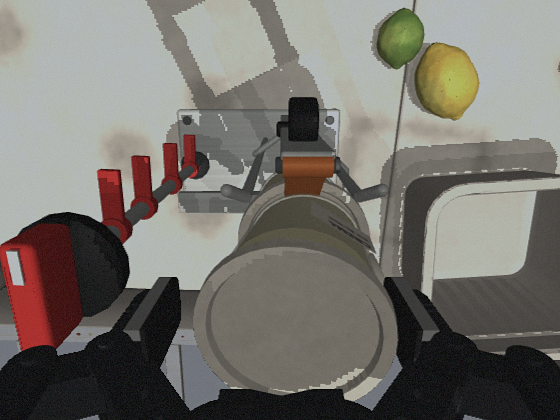

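The tilted lid at (296,313) lies between the open fingers. Close, lift a little, and measure.

Emit:
step_arm:
  deltas:
    - [-1, [0, 0, 0], 0]
    - [-1, [0, 0, 0], 0]
    - [-1, [0, 0, 0], 0]
    - [-1, [0, 0, 0], 0]
    - [-1, [0, 0, 0], 0]
    - [-1, [0, 0, 0], 0]
    - [-1, [-10, 0, 0], 0]
    - [-1, [-20, 0, 0], 0]
    - [-1, [-20, 0, 0], 0]
    - [-1, [-10, 0, 0], 0]
    - [-1, [0, 0, 0], 0]
    - [-1, [0, 0, 0], 0]
  force: 30

```text
time_s: 27.13
eef_pos: [0.5382, 0.3031, 0.3323]
tcp_rot: [[0.0, -0.031, 1.0], [0.0, 1.0, 0.031], [-1.0, 0.0, 0.0]]
contact_force: [-0.2, 1.1, -1.3]
opening: 0.0675
```

```bash
cat >> h.py <<'E'
def held():
    s=state();print(np.round(s["eef_pos"],4),np.round(s["contact_force"],1),s["opening"])
    w=snap("wrist","h%d.png"%(s["time_s"]*10));e=s["eef_pos"]
    P=pts(*w[1:]);m=(np.hypot(P[...,0]-e[0],P[...,1]-e[1])<.03)&(P[...,2]>e[2]+.025)&(P[...,2]<e[2]+.06)
    q=P[m];z=np.median(q[:,2]);q=q[abs(q[:,2]-z)<.005];A=np.c_[q[:,:2]-e[:2],np.ones(len(q))];print(z-e[2],np.linalg.lstsq(A,q[:,2],rcond=None)[0])
    lidfit(w,z)
    return w,P
E
python3 - <<'E'
from h import *
w,P=held()
m=(np.hypot(P[...,0]-.5326,P[...,1]-.3145)<.036)&(P[...,2]>.225)&(P[...,2]<.25)&(P[...,0]<.52)
print(m.sum(),np.median(P[m],0))
E
```

```text
[0.5382 0.3031 0.3323] [-0.2  1.1 -1.3] 0.06752651492762812
0.03670375811105159 [-0.06359213  0.12336672  0.36876737]
lidfit 159 [0.5364 0.3013] 0.00107
2102 [0.51171647 0.31492929 0.24009663]
```

The cup is still tilted about 0.12 rad in the grip. The safest fix is to set it down on the free worktop, let it stand up, and regrip.

Emit:
step_arm:
  deltas:
    - [-1, [-20, 0, 0], 0]
    - [-1, [-23, 0, 0], 0]
    - [-1, [0, -20, -6.5], 0]
    - [-1, [0, -30, -10], 0]
    - [-1, [0, -35, -11], 0]
    - [-1, [0, -35, -11], 0]
    - [-1, [0, -35, -11], 0]
    - [-1, [0, -35, -11], 0]
    - [-1, [0, -35, -11], 0]
    - [-1, [0, -35, -11], 0]
    - [-1, [10, -25, -8], 0]
    - [-1, [25, -20, -7], 0]
    - [-1, [35, 0, 0], 0]
    - [-1, [40, 0, 0], 0]
    - [-1, [40, 0, 0], 0]
    - [-1, [40, 0, 0], 0]
    - [-1, [40, 0, 0], 0]
    - [-1, [40, 0, 0], 0]
    - [-1, [30, 0, 0], 0]
    - [-1, [15, 0, 0], 0]

```text
time_s: 28.85
eef_pos: [0.4461, -0.0045, 0.0531]
tcp_rot: [[-0.01, -0.031, 0.999], [0.001, 1.0, 0.031], [-1.0, 0.001, -0.01]]
contact_force: [-0.1, 0.2, -2.0]
opening: 0.068
```

Emit:
step_arm:
  deltas:
    - [-1, [10, 0, 0], 0]
    - [-1, [6, 0, 0], 0]
    - [-1, [0, 0, 0], 0]
    - [-1, [0, 0, 0], 0]

```text
time_s: 29.18
eef_pos: [0.4505, -0.0049, 0.0451]
tcp_rot: [[0.001, -0.031, 1.0], [-0.0, 1.0, 0.031], [-1.0, -0.0, 0.001]]
contact_force: [0.2, -1.0, -0.8]
opening: 0.0677
```

Emit:
step_arm:
  deltas:
    - [-1, [4, 0, 0], 0]
    - [-1, [3, 0, 0], 0]
    - [-1, [2, 0, 0], 0]
    - [-1, [0, 0, 0], 0]
    - [-1, [0, 0, 0], 0]

```text
time_s: 29.6
eef_pos: [0.4501, -0.0049, 0.0354]
tcp_rot: [[0.0, -0.031, 1.0], [-0.0, 1.0, 0.031], [-1.0, -0.0, 0.0]]
contact_force: [0.3, 0.3, -1.1]
opening: 0.068
```

Emit:
step_arm:
  deltas:
    - [-1, [2, 0, 0], 0]
    - [-1, [2, 0, 0], 0]
    - [-1, [0, 0, 0], 0]
    - [-1, [0, 0, 0], 0]

```text
time_s: 29.93
eef_pos: [0.4511, -0.0048, 0.0332]
tcp_rot: [[0.003, -0.031, 1.0], [0.0, 1.0, 0.031], [-1.0, 0.0, 0.003]]
contact_force: [-2.1, 1.4, 7.5]
opening: 0.068
```

Touching now. Open, rise, and measure.

Emit:
step_arm:
  deltas:
    - [-1, [-1, 0, 0], 0]
    - [1, [0, 0, 0], 0]
    - [1, [0, 0, 0], 0]
    - [1, [0, 0, 0], 0]
    - [1, [0, 0, 0], 0]
    - [1, [-10, 0, 0], 0]
    - [1, [-30, 0, 0], 0]
    - [1, [-40, 0, 0], 0]
    - [1, [-40, 0, 0], 0]
    - [1, [-40, 0, 0], 0]
    - [1, [-10, 0, 0], 0]
    - [1, [0, 0, 0], 0]
    - [1, [0, 0, 0], 0]

```text
time_s: 31.02
eef_pos: [0.4504, -0.0049, 0.2029]
tcp_rot: [[0.002, -0.031, 1.0], [-0.0, 1.0, 0.031], [-1.0, -0.0, 0.002]]
contact_force: [0.8, -0.1, -0.6]
opening: 0.0853
```

```bash
python3 - <<'E'
from h import *
s=state();print(s["eef_pos"],s["contact_force"],s["opening"])
w=snap("wrist","w11.png");print(*lids(*w),sep="\n");P=pts(*w[1:])
for r in lids(*w):
    c=r[1];m=(np.hypot(P[...,0]-c[0],P[...,1]-c[1])<.03)&(P[...,2]>.055)&(P[...,2]<.09);q=P[m]
    print(np.linalg.lstsq(np.c_[q[:,:2]-c[:2],np.ones(len(q))],q[:,2],rcond=None)[0])
print(*lids(*snap("top")),sep="\n")
E
```

```text
[ 0.45036653 -0.0049244   0.2029263 ] [ 0.76072165 -0.09403751 -0.64658911] 0.08527835349783569
(np.int32(5835), array([0.4432, 0.0025, 0.0674]))
(np.int32(6015), array([ 0.4527, -0.1759,  0.0673]))
(np.int32(207), array([ 0.6091, -0.2047,  0.0646]))
(np.int32(210), array([0.6465, 0.0394, 0.063 ]))
[-4.20482665e-03 -5.66451211e-05  6.70710850e-02]
[-0.00590016 -0.00361582  0.06700729]
[-1.1574596  -0.1795338   0.06299173]
[-0.24270768 -0.02999951  0.06152986]
(np.int32(400), array([ 0.4883, -0.3028,  0.0719]))
(np.int32(398), array([ 0.4557, -0.1733,  0.0667]))
(np.int32(111), array([0.4249, 0.0103, 0.0675]))
```

View pics/w11.png

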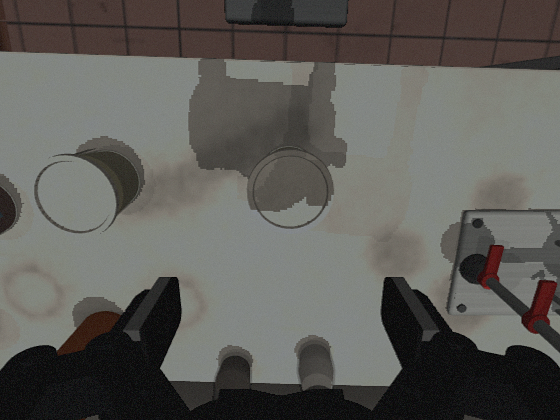

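Cup stands upright at (0.444,0.003), with its lid at (289,190). Regrip.

Emit:
step_arm:
  deltas:
    - [1, [0, 7.7, -6], 0]
    - [1, [25, 0, 0], 0]
    - [1, [35, 0, 0], 0]
    - [1, [35, 0, 0], 0]
    - [1, [35, 0, 0], 0]
    - [1, [27, 0, 0], 0]
    - [1, [14, 0, 0], 0]
    - [1, [7, 0, 0], 0]
    - [1, [0, 0, 0], 0]
    - [-1, [0, 0, 0], 0]
    - [-1, [0, 0, 0], 0]
    - [-1, [0, 0, 0], 0]
    - [-1, [0, 0, 0], 0]
    - [-1, [0, 0, 0], 0]
    - [-1, [0, 0, 0], 0]
  force: 30

```text
time_s: 32.37
eef_pos: [0.4448, 0.0026, 0.0256]
tcp_rot: [[0.003, -0.031, 1.0], [-0.0, 1.0, 0.031], [-1.0, -0.0, 0.003]]
contact_force: [-1.2, -0.7, 4.8]
opening: 0.0672
```

Emit:
step_arm:
  deltas:
    - [-1, [-20, 0, 0], 0]
    - [-1, [-35, 0, 0], 0]
    - [-1, [-40, 0, 0], 0]
    - [-1, [-40, 0, 0], 0]
    - [-1, [-40, 0, 0], 0]
    - [-1, [-40, 0, 0], 0]
    - [-1, [-40, 0, 0], 0]
    - [-1, [-40, 0, 0], 0]
    - [-1, [-35, 0, 0], 0]
    - [-1, [-20, 20, 6], 0]
    - [-1, [0, 30, 9], 0]
    - [-1, [0, 35, 11], 0]
    - [-1, [0, 35, 11], 0]
    - [-1, [0, 35, 11], 0]
    - [-1, [0, 35, 11], 0]
    - [-1, [0, 35, 11], 0]
    - [-1, [0, 35, 11], 0]
    - [-1, [0, 29, 9], 0]
    - [-1, [0, 20, 6], 0]
    - [-1, [0, 0, 2.5], 0]

```text
time_s: 34.03
eef_pos: [0.5327, 0.3184, 0.3713]
tcp_rot: [[-0.004, -0.036, 0.999], [-0.001, 0.999, 0.036], [-1.0, -0.001, -0.004]]
contact_force: [0.2, 0.3, -0.9]
opening: 0.0673
```

Emit:
step_arm:
  deltas:
    - [-1, [0, 0, 0], 0]
    - [-1, [0, 0, 0], 0]
    - [-1, [0, 0, 0], 0]

```text
time_s: 34.28
eef_pos: [0.5326, 0.3134, 0.3747]
tcp_rot: [[0.0, -0.03, 1.0], [-0.0, 1.0, 0.03], [-1.0, -0.0, 0.0]]
contact_force: [0.1, 0.9, -1.6]
opening: 0.0673
```

```bash
python3 -c "
from h import *
held()"
```

```text
[0.5326 0.3134 0.3747] [ 0.1  0.9 -1.6] 0.06729677653267685
0.04135004835133549 [-0.00139139 -0.00428925  0.41610005]
lidfit 176 [0.5327 0.3134] 0.00037
```

Emit:
step_arm:
  deltas:
    - [-1, [0, 1.2, 0], 0]
    - [-1, [15, 0, 0], 0]
    - [-1, [25, 0, 0], 0]
    - [-1, [20, 0, 0], 0]
    - [-1, [15, 0, 0], 0]
    - [-1, [10, 0, 0], 0]
    - [-1, [6, 0, 0], 0]
    - [-1, [4, 0, 0], 0]
    - [-1, [3, 0, 0], 0]
    - [-1, [3, 0, 0], 0]
    - [-1, [3, 0, 0], 0]
    - [-1, [2, 0, 0], 0]
    - [-1, [0, 0, 0], 0]
    - [-1, [0, 0, 0], 0]
    - [-1, [0, 0, 0], 0]

```text
time_s: 35.58
eef_pos: [0.5327, 0.3159, 0.2688]
tcp_rot: [[0.001, -0.031, 1.0], [0.0, 1.0, 0.031], [-1.0, 0.0, 0.001]]
contact_force: [-0.7, -0.1, 0.5]
opening: 0.0678
```

Emit:
step_arm:
  deltas:
    - [0.65, [0, 0, 0], 0]
    - [0.65, [0, 0, 0], 0]
    - [0.75, [0, 0, 0], 0]
    - [0.85, [0, 0, 0], 0]
    - [1, [0, 0, 0], 0]
    - [1, [0, 0, 0], 0]
    - [1, [0, 0, 0], 0]

```text
time_s: 36.17
eef_pos: [0.5327, 0.3157, 0.2682]
tcp_rot: [[-0.0, -0.031, 1.0], [-0.0, 1.0, 0.031], [-1.0, -0.0, -0.0]]
contact_force: [-0.1, 0.2, 0.5]
opening: 0.0855
```

```bash
python3 -c "
from h import *
held()"
```

```text
[0.5327 0.3157 0.2682] [-0.1  0.2  0.5] 0.08548406077904766
0.04368487384906311 [-0.03222117  0.12948852  0.31204024]
lidfit 155 [0.5334 0.3066] 0.00028
```

The cup leans again by about 0.13 rad. Its foot rests on the two leaf tips, so it rocks about dispenser x. The foot is centred, so pressing the lid with shut fingers a little to the high (+y) side should right it as it enters the rods. I'll press slowly and check on the way.

Emit:
step_arm:
  deltas:
    - [1, [-10, 0, 0], 0]
    - [1, [-25, 0, 0], 0]
    - [1, [-25, 0, 0], 0]
    - [1, [-20, 0, 0], 0]
    - [-1, [-8, 0, 0], 0]
    - [-1, [0, 6, 0], 0]
    - [-1, [0, 0, 0], 0]
    - [-1, [0, 0, 0], 0]
    - [-1, [0, 0, 0], 0]
    - [-1, [0, 0, 0], 0]
    - [-1, [0, 0, 0], 0]
    - [-1, [0, 0, 0], 0]
    - [-1, [15, 0, 0], 0]
    - [-1, [12, 0, 0], 0]
    - [-1, [5, 0, 0], 0]
    - [-1, [4, 0, 0], 0]
    - [-1, [4, 0, 0], 0]
    - [-1, [4, 0, 0], 0]
    - [-1, [0, 0, 0], 0]

```text
time_s: 37.8
eef_pos: [0.5324, 0.322, 0.3125]
tcp_rot: [[0.001, -0.032, 1.0], [0.001, 1.0, 0.032], [-1.0, 0.001, 0.001]]
contact_force: [-0.5, 0.9, 1.3]
opening: 0.0001
```

```bash
cat >> h.py <<'E'
def lidtilt(zlo,zhi,f,v1=1000):
    s=state();print(np.round(s["eef_pos"],4),np.round(s["contact_force"],1),s["opening"])
    w=snap("wrist",f);P=pts(*w[1:]);m=(np.hypot(P[...,0]-.5326,P[...,1]-.311)<.036)&(P[...,2]>zlo)&(P[...,2]<zhi)&(P[...,0]<.528)
    q=P[m];z=np.median(q[:,2])
    for _ in range(3):
        A=np.c_[q[:,:2]-[.5326,.3145],np.ones(len(q))];p=np.linalg.lstsq(A,q[:,2],rcond=None)[0];k=abs(A@p-q[:,2])<.003;q=q[k]
    print(len(q),z,p.round(4)); lidfit(w,z,v1)
E
python3 -c "
from h import *
lidtilt(.28,.33,'p1.png')"
```

```text
[0.5324 0.322  0.3125] [-0.5  0.9  1.3] 5.5818781169304223e-05
2935 0.3094845355812754 [0.083  0.1294 0.3117]
lidfit 137 [0.5341 0.3048] 0.00114
```

View pics/p1.png

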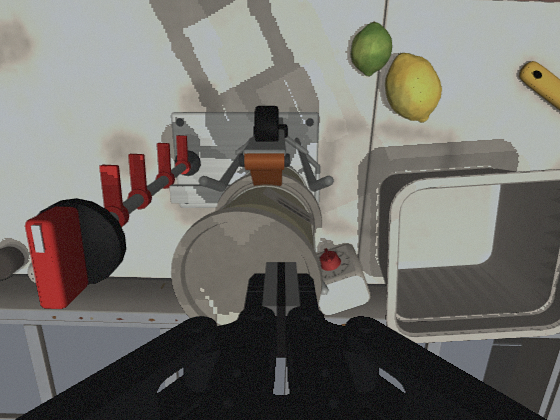

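Shut fingers at (283,285) just touch the high side of the leaning lid at (250,265). Shift slightly further and press a few mm.

Emit:
step_arm:
  deltas:
    - [-1, [-4, 0, 0], 0]
    - [-1, [0, 5, 0], 0]
    - [-1, [4, 0, 0], 0]
    - [-1, [2, 0, 0], 0]
    - [-1, [2, 0, 0], 0]
    - [-1, [2, 0, 0], 0]
    - [-1, [2, 0, 0], 0]
    - [-1, [0, 0, 0], 0]
    - [-1, [0, 0, 0], 0]

```text
time_s: 38.6
eef_pos: [0.5322, 0.3266, 0.3039]
tcp_rot: [[-0.001, -0.031, 1.0], [-0.0, 1.0, 0.031], [-1.0, -0.0, -0.001]]
contact_force: [-0.9, 1.4, 2.1]
opening: -0.0002
```

```bash
python3 -c "
from h import *
lidtilt(.28,.33,'p2.png')"
```

```text
[0.5322 0.3266 0.3039] [-0.9  1.4  2.1] -0.00018691040136393502
2774 0.3032182584067935 [0.2264 0.1419 0.3092]
lidfit 153 [0.5347 0.3065] 0.00021
```

View pics/p2.png

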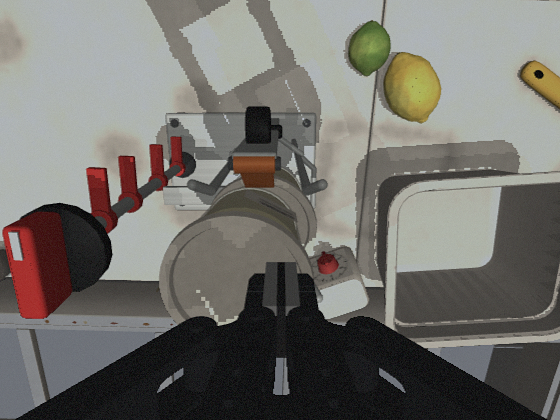

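The cup isn't righting; it now tips in x as well. I'll back off, regrip it and reset it on the worktop. On the next try I'll push while gripped so the leaves part round its wall, then ease back exactly to stand height before opening.

Emit:
step_arm:
  deltas:
    - [-1, [-5, 0, 0], 0]
    - [-1, [-10, 0, 0], 0]
    - [-1, [-25, 0, 0], 0]
    - [-1, [-25, 0, 0], 0]
    - [1, [-10, 0, 0], 0]
    - [1, [0, -15, 0], 0]
    - [1, [0, 0, 0], 0]
    - [1, [0, 0, 0], 0]
    - [1, [0, 0, 0], 0]
    - [1, [0, 0, 0], 0]
    - [1, [0, 0, 0], 0]
    - [1, [0, 0, 0], 0]

```text
time_s: 39.65
eef_pos: [0.5327, 0.312, 0.3787]
tcp_rot: [[-0.001, -0.032, 1.0], [-0.0, 1.0, 0.032], [-1.0, -0.0, -0.001]]
contact_force: [0.6, -0.4, -0.5]
opening: 0.0858
```

```bash
python3 - <<'E'
from h import *
s=state();print(s["eef_pos"],s["contact_force"],s["opening"])
w=snap("wrist","p3.png");P=pts(*w[1:])
m=(np.hypot(P[...,0]-.534,P[...,1]-.307)<.036)&(P[...,2]>.28)&(P[...,2]<.33)
q=P[m];z=np.median(q[:,2])
for _ in range(3):
    A=np.c_[q[:,:2]-[.5326,.3145],np.ones(len(q))];p=np.linalg.lstsq(A,q[:,2],rcond=None)[0];q=q[abs(A@p-q[:,2])<.003]
print(len(q),z,p,q.min(0),q.max(0),q.mean(0));lidfit(w,z,1000)
E
```

```text
[0.53267138 0.31203083 0.3787337 ] [ 0.62717807 -0.38601248 -0.51428381] 0.08576172041027674
5613 0.31128078394822745 [-0.00737111  0.14682561  0.31298044] [0.50147377 0.27105783 0.30522474] [0.5695417  0.33414923 0.31737867] [0.53837961 0.30001014 0.31080603]
lidfit 102 [0.5371 0.2932] 0.00177
```

Emit:
step_arm:
  deltas:
    - [1, [0, -13, 2.4], 0]
    - [1, [0, 0, 0], 0]
    - [1, [20, 0, 0], 0]
    - [1, [25, 0, 0], 0]
    - [1, [20, 0, 0], 0]
    - [1, [15, 0, 0], 0]
    - [1, [10, 0, 0], 0]
    - [1, [8, 0, 0], 0]
    - [1, [5, 0, 0], 0]
    - [1, [4, 0, 0], 0]
    - [1, [0, 0, 0], 0]
    - [1, [0, 0, 0], 0]

```text
time_s: 40.7
eef_pos: [0.5357, 0.2989, 0.273]
tcp_rot: [[0.001, -0.031, 1.0], [0.0, 1.0, 0.031], [-1.0, 0.0, 0.001]]
contact_force: [-0.4, -0.7, 0.4]
opening: 0.0854
```

Emit:
step_arm:
  deltas:
    - [-1, [0, 0, 0], 0]
    - [-1, [0, 0, 0], 0]
    - [-1, [0, 0, 0], 0]
    - [-1, [0, 0, 0], 0]
    - [-1, [0, 0, 0], 0]
    - [-1, [0, 0, 0], 0]
    - [-1, [-10, 0, 0], 0]
    - [-1, [-20, 0, 0], 0]
    - [-1, [-30, 0, 0], 0]
    - [-1, [-30, 0, 0], 0]
    - [-1, [-15, 0, 0], 0]
    - [-1, [0, 0, 0], 0]
  force: 30

```text
time_s: 41.7
eef_pos: [0.5358, 0.299, 0.3821]
tcp_rot: [[0.006, -0.031, 0.999], [0.003, 1.0, 0.031], [-1.0, 0.003, 0.006]]
contact_force: [0.6, 0.2, 0.5]
opening: 0.0677
```

```bash
python3 -c "
from h import *
held()"
```

```text
[0.5358 0.299  0.3821] [0.6 0.2 0.5] 0.06770993058240751
0.03662693794640254 [-0.02787103  0.13332264  0.41851542]
lidfit 156 [0.5347 0.2965] 0.00108
```

Emit:
step_arm:
  deltas:
    - [-1, [0, -20, -6.5], 0]
    - [-1, [0, -30, -10], 0]
    - [-1, [0, -35, -11], 0]
    - [-1, [0, -35, -11], 0]
    - [-1, [0, -35, -11], 0]
    - [-1, [0, -35, -11], 0]
    - [-1, [0, -35, -11], 0]
    - [-1, [0, -33, -11], 0]
    - [-1, [10, -23, -7], 0]
    - [-1, [25, -20, -6], 0]
    - [-1, [35, 0, 0], 0]
    - [-1, [40, 0, 0], 0]
    - [-1, [40, 0, 0], 0]
    - [-1, [40, 0, 0], 0]
    - [-1, [40, 0, 0], 0]
    - [-1, [40, 0, 0], 0]
    - [-1, [35, 0, 0], 0]
    - [-1, [20, 0, 0], 0]
    - [-1, [10, 0, 0], 0]
    - [-1, [3, 0, 0], 0]

```text
time_s: 43.42
eef_pos: [0.4469, -0.0048, 0.0352]
tcp_rot: [[-0.007, -0.031, 0.999], [0.001, 1.0, 0.031], [-1.0, 0.001, -0.007]]
contact_force: [0.4, 0.9, -0.7]
opening: 0.0679
```

Emit:
step_arm:
  deltas:
    - [-1, [2, 0, 0], 0]
    - [-1, [2, 0, 0], 0]
    - [-1, [2, 0, 0], 0]
    - [-1, [0, 0, 0], 0]
    - [-1, [0, 0, 0], 0]
    - [-1, [0, 0, 0], 0]

```text
time_s: 43.92
eef_pos: [0.45, -0.005, 0.0341]
tcp_rot: [[0.001, -0.031, 1.0], [-0.0, 1.0, 0.031], [-1.0, -0.0, 0.001]]
contact_force: [-0.1, -0.3, -1.8]
opening: 0.0678
```

Emit:
step_arm:
  deltas:
    - [-1, [1.5, 0, 0], 0]
    - [-1, [0, 0, 0], 0]
    - [1, [0, 0, 0], 0]
    - [1, [0, 0, 0], 0]
    - [1, [0, 0, 0], 0]
    - [1, [0, 0, 0], 0]
    - [1, [-10, 0, 0], 0]
    - [1, [-30, 0, 0], 0]
    - [1, [-40, 0, 0], 0]
    - [1, [-40, 0, 0], 0]
    - [1, [-40, 0, 0], 0]
    - [1, [-10, 0, 0], 0]
    - [1, [0, 0, 0], 0]
    - [1, [0, 0, 0], 0]

```text
time_s: 45.08
eef_pos: [0.4498, -0.005, 0.2025]
tcp_rot: [[0.002, -0.031, 1.0], [-0.0, 1.0, 0.031], [-1.0, -0.0, 0.002]]
contact_force: [0.0, -0.8, -1.2]
opening: 0.0855
```

```bash
python3 - <<'E'
from h import *
s=state();print(s["eef_pos"],s["contact_force"],s["opening"])
w=snap("wrist","w12.png");P=pts(*w[1:])
for r in lids(*w):
    c=r[1];m=(np.hypot(P[...,0]-c[0],P[...,1]-c[1])<.03)&(P[...,2]>.055)&(P[...,2]<.09);q=P[m]
    print(r,np.linalg.lstsq(np.c_[q[:,:2]-c[:2],np.ones(len(q))],q[:,2],rcond=None)[0])
E
```

```text
[ 0.44976304 -0.00502736  0.20245953] [ 0.01982466 -0.76277367 -1.15750129] 0.08546001679411465
(np.int32(5796), array([0.446 , 0.0028, 0.0674])) [-0.00506891 -0.00042898  0.06709737]
(np.int32(6018), array([ 0.4526, -0.176 ,  0.0673])) [-0.00597871 -0.00247041  0.06700823]
(np.int32(179), array([ 0.6092, -0.2053,  0.0641])) [-0.64713191 -0.14657569  0.0623279 ]
(np.int32(197), array([0.6461, 0.0391, 0.0629])) [-0.26651384 -0.03104346  0.06118501]
```

Emit:
step_arm:
  deltas:
    - [1, [0, 8.1, -2.6], 0]
    - [1, [25, 0, 0], 0]
    - [1, [35, 0, 0], 0]
    - [1, [35, 0, 0], 0]
    - [1, [35, 0, 0], 0]
    - [1, [27, 0, 0], 0]
    - [1, [12, 0, 0], 0]
    - [1, [5, 0, 0], 0]
    - [1, [0, 0, 0], 0]
    - [-1, [0, 0, 0], 0]
    - [-1, [0, 0, 0], 0]
    - [-1, [0, 0, 0], 0]
    - [-1, [0, 0, 0], 0]
    - [-1, [0, 0, 0], 0]
    - [-1, [0, 0, 0], 0]
  force: 30

```text
time_s: 46.38
eef_pos: [0.4484, 0.0029, 0.0301]
tcp_rot: [[0.005, -0.031, 1.0], [-0.0, 1.0, 0.031], [-1.0, -0.0, 0.005]]
contact_force: [0.8, 0.2, 7.0]
opening: 0.0672
```

Emit:
step_arm:
  deltas:
    - [-1, [-20, 0, 0], 0]
    - [-1, [-35, 0, 0], 0]
    - [-1, [-40, 0, 0], 0]
    - [-1, [-40, 0, 0], 0]
    - [-1, [-40, 0, 0], 0]
    - [-1, [-40, 0, 0], 0]
    - [-1, [-40, 0, 0], 0]
    - [-1, [-40, 0, 0], 0]
    - [-1, [-35, 0, 0], 0]
    - [-1, [-20, 20, 6], 0]
    - [-1, [0, 30, 9], 0]
    - [-1, [0, 35, 11], 0]
    - [-1, [0, 35, 11], 0]
    - [-1, [0, 35, 11], 0]
    - [-1, [0, 35, 11], 0]
    - [-1, [0, 35, 11], 0]
    - [-1, [0, 35, 11], 0]
    - [-1, [0, 29, 9], 0]
    - [-1, [0, 21, 6], 0]
    - [-1, [0, 0, 0], 0]

```text
time_s: 48.05
eef_pos: [0.5331, 0.3198, 0.3749]
tcp_rot: [[-0.004, -0.035, 0.999], [-0.001, 0.999, 0.035], [-1.0, -0.0, -0.004]]
contact_force: [0.5, 0.1, -1.8]
opening: 0.067
```

Emit:
step_arm:
  deltas:
    - [-1, [0, 0, 0], 0]
    - [-1, [0, 0, 0], 0]
    - [-1, [0, 0, 0], 0]

```text
time_s: 48.3
eef_pos: [0.5329, 0.3148, 0.3785]
tcp_rot: [[0.001, -0.03, 1.0], [0.0, 1.0, 0.03], [-1.0, 0.0, 0.001]]
contact_force: [-0.0, -0.1, -1.9]
opening: 0.0669
```

```bash
python3 -c "
from h import *
w,P=held()
m=(np.hypot(P[...,0]-.5326,P[...,1]-.3145)<.034)&(P[...,2]>.225)&(P[...,2]<.25)&(P[...,0]<.53);q=P[m]
print(m.sum(),np.median(q,0)); print(np.linalg.lstsq(np.c_[q[:,:2]-[.5326,.3145],np.ones(len(q))],q[:,2],rcond=None)[0])
d=np.load('w0.npz')
import cv2
w=cv2.imread('pics/w6.png')"
```

```text
[0.5329 0.3148 0.3785] [-0.  -0.1 -1.9] 0.0669263901675872
0.036864103009877636 [ 2.44658039e-04 -2.09139744e-03  4.15414323e-01]
lidfit 177 [0.5322 0.3148] 0.00021
2232 [0.51787778 0.31467087 0.23989523]
[-0.09453711 -0.0102174   0.2389966 ]
```

Emit:
step_arm:
  deltas:
    - [-1, [15, 0, 0], 0]
    - [-1, [25, 0, 0], 0]
    - [-1, [25, 0, 0], 0]
    - [-1, [20, 0, 0], 0]
    - [-1, [10, 0, 0], 0]
    - [-1, [5, 0, 0], 0]
    - [-1, [4, 0, 0], 0]
    - [-1, [4, 0, 0], 0]
    - [-1, [4, 0, 0], 0]
    - [-1, [4, 0, 0], 0]
    - [-1, [4, 0, 0], 0]
    - [-1, [4, 0, 0], 0]
    - [-1, [3, 0, 0], 0]
    - [-1, [0, 0, 0], 0]
    - [-1, [0, 0, 0], 0]
    - [-1, [0, 0, 0], 0]

```text
time_s: 49.68
eef_pos: [0.5329, 0.316, 0.2506]
tcp_rot: [[-0.0, -0.031, 1.0], [0.0, 1.0, 0.031], [-1.0, 0.0, -0.0]]
contact_force: [-0.2, 1.0, 2.1]
opening: 0.0671
```

Emit:
step_arm:
  deltas:
    - [-1, [-4, 0, 0], 0]
    - [-1, [-4, 0, 0], 0]
    - [-1, [-4, 0, 0], 0]
    - [-1, [-3, 0, 0], 0]
    - [-1, [0, 0, 0], 0]
    - [-1, [0, 0, 0], 0]
    - [-1, [0, 0, 0], 0]

```text
time_s: 50.27
eef_pos: [0.533, 0.3159, 0.266]
tcp_rot: [[0.0, -0.031, 1.0], [0.0, 1.0, 0.031], [-1.0, 0.0, 0.0]]
contact_force: [1.2, 0.8, 3.2]
opening: 0.0669
```

Emit:
step_arm:
  deltas:
    - [-1, [-2, 0, 0], 0]
    - [-1, [-1, 0, 0], 0]
    - [-1, [0, 0, 0], 0]
    - [-1, [0, 0, 0], 0]
    - [-1, [0, 0, 0], 0]

```text
time_s: 50.68
eef_pos: [0.533, 0.3159, 0.269]
tcp_rot: [[0.0, -0.031, 1.0], [0.0, 1.0, 0.031], [-1.0, 0.0, 0.0]]
contact_force: [0.1, 1.0, 3.0]
opening: 0.0669
```

Emit:
step_arm:
  deltas:
    - [-1, [-1, 0, 0], 0]
    - [-1, [0, 0, 0], 0]
    - [-1, [0, 0, 0], 0]
    - [-1, [0, 0, 0], 0]

```text
time_s: 51.02
eef_pos: [0.5329, 0.3157, 0.2694]
tcp_rot: [[-0.0, -0.031, 1.0], [-0.0, 1.0, 0.031], [-1.0, -0.0, -0.0]]
contact_force: [0.6, 0.1, 0.9]
opening: 0.0674
```

```bash
python3 -c "
from h import *
w,P=held()
m=(np.hypot(P[...,0]-.5326,P[...,1]-.3145)<.036)&(P[...,2]>.225)&(P[...,2]<.25)&(P[...,0]<.52);q=P[m]
print(m.sum(),np.median(q,0))"
```

```text
[0.5329 0.3157 0.2694] [0.6 0.1 0.9] 0.06737110452854614
0.03687888123832478 [ 0.001347   -0.00253062  0.30634106]
lidfit 180 [0.5323 0.3159] 0.00016
1706 [0.50612608 0.30971726 0.24155138]
```

The force dropped, so lid 1 has reached the tips. Release gently here.

Emit:
step_arm:
  deltas:
    - [0.62, [0, 0, 0], 0]
    - [0.65, [0, 0, 0], 0]
    - [0.7, [0, 0, 0], 0]
    - [0.75, [0, 0, 0], 0]
    - [0.8, [0, 0, 0], 0]
    - [0.9, [0, 0, 0], 0]
    - [1, [0, 0, 0], 0]
    - [1, [0, 0, 0], 0]

```text
time_s: 51.73
eef_pos: [0.5329, 0.3159, 0.2698]
tcp_rot: [[0.0, -0.031, 1.0], [0.0, 1.0, 0.031], [-1.0, 0.0, 0.0]]
contact_force: [-0.1, -0.5, 0.2]
opening: 0.0859
```

```bash
python3 -c "
from h import *
held()"
```

```text
[0.5329 0.3159 0.2698] [-0.1 -0.5  0.2] 0.08592451111830783
0.03749701390667903 [-0.00709285  0.04067041  0.30734606]
lidfit 178 [0.5328 0.3136] 0.0002
```

Emit:
step_arm:
  deltas:
    - [1, [-5, 0, 0], 0]
    - [1, [-20, 0, 0], 0]
    - [1, [-30, 0, 0], 0]
    - [1, [-30, 0, 0], 0]
    - [1, [-25, 0, 0], 0]
    - [-1, [0, 0, 0], 0]
    - [-1, [0, 0, 0], 0]
    - [-1, [0, 0, 0], 0]
    - [-1, [0, 0, 0], 0]
    - [-1, [0, 0, 0], 0]
    - [-1, [0, 0, 0], 0]

```text
time_s: 52.7
eef_pos: [0.5328, 0.3158, 0.3783]
tcp_rot: [[-0.002, -0.031, 1.0], [-0.001, 1.0, 0.031], [-1.0, -0.001, -0.002]]
contact_force: [1.0, -0.3, -0.8]
opening: 0.0119
```

```bash
cat >> h.py <<'E'
def pile(f):
    s=state();print(np.round(s["eef_pos"],4),s["contact_force"],s["opening"])
    w=snap("wrist",f);P=pts(*w[1:])
    m=(np.hypot(P[...,0]-.5326,P[...,1]-.3145)<.036)&(P[...,2]>.28)&(P[...,2]<.33)
    q=P[m];z=np.median(q[:,2])
    for _ in range(3):
        A=np.c_[q[:,:2]-[.5326,.3145],np.ones(len(q))];p=np.linalg.lstsq(A,q[:,2],rcond=None)[0];q=q[abs(A@p-q[:,2])<.003]
    print(len(q),z,p.round(4));lidfit(w,z,1000)
E
python3 -c "
from h import *
pile('p4.png')"
```

```text
[0.5328 0.3158 0.3783] [ 1.00495415 -0.33143732 -0.84582332] 0.01193975941121272
7618 0.3075444304860489 [0.0041 0.0248 0.3076]
lidfit 110 [0.5332 0.3137] 0.00022
```

Cup 2 stands nearly upright (tilt 0.025). Press.

Emit:
step_arm:
  deltas:
    - [-1, [20, 0, 0], 0]
    - [-1, [25, 0, 0], 0]
    - [-1, [15, 0, 0], 0]
    - [-1, [6, 0, 0], 0]
    - [-1, [6, 0, 0], 0]
    - [-1, [8, 0, 0], 0]
    - [-1, [8, 0, 0], 0]
    - [-1, [8, 0, 0], 0]
    - [-1, [8, 0, 0], 0]
    - [-1, [8, 0, 0], 0]
    - [-1, [8, 0, 0], 0]
    - [-1, [8, 0, 0], 0]
    - [-1, [6, 0, 0], 0]
    - [-1, [5, 0, 0], 0]
    - [-1, [5, 0, 0], 0]
    - [-1, [3, 0, 0], 0]
    - [-1, [0, 0, 0], 0]
    - [-1, [0, 0, 0], 0]
    - [-1, [0, 0, 0], 0]

```text
time_s: 54.33
eef_pos: [0.533, 0.3159, 0.2331]
tcp_rot: [[0.0, -0.031, 1.0], [0.0, 1.0, 0.031], [-1.0, 0.0, 0.0]]
contact_force: [-1.1, 0.9, 3.9]
opening: 0.0
```

Emit:
step_arm:
  deltas:
    - [-1, [-5, 0, 0], 0]
    - [-1, [-10, 0, 0], 0]
    - [-1, [-20, 0, 0], 0]
    - [-1, [-30, 0, 0], 0]
    - [-1, [-30, 0, 0], 0]
    - [1, [-30, 0, 0], 0]
    - [1, [-25, 0, 0], 0]
    - [1, [0, 0, 0], 0]
    - [1, [0, 0, 0], 0]
    - [1, [0, 0, 0], 0]

```text
time_s: 55.17
eef_pos: [0.5332, 0.3157, 0.3819]
tcp_rot: [[-0.001, -0.031, 1.0], [-0.001, 1.0, 0.031], [-1.0, -0.001, -0.001]]
contact_force: [0.1, 0.2, -0.7]
opening: 0.0604
```

```bash
python3 - <<'E'
from h import *
s=state();print(s["eef_pos"],s["contact_force"],s["opening"])
w=snap("wrist","w13.png");P=pts(*w[1:])
m=(np.hypot(P[...,0]-.5326,P[...,1]-.3145)<.03)&(P[...,2]>.2)&(P[...,2]<.33)
print(m.sum(),np.nanmedian(P[m][:,2]));lidfit(w,np.nanmedian(P[m][:,2]),1000)
print(*lids(*snap("top")),sep="\n")
E
```

```text
[0.53315427 0.31570933 0.38189132] [ 0.05578391  0.24901909 -0.66512502] 0.06044394333426035
3842 0.23972051512349615
lidfit 84 [0.5341 0.316 ] 0.00246
(np.int32(401), array([ 0.4883, -0.3028,  0.0722]))
(np.int32(396), array([ 0.4556, -0.1732,  0.0669]))
```

Cup 2 is held. Next, the last cup at (0.4535,-0.1755).

Emit:
step_arm:
  deltas:
    - [1, [0, -20, -4], 0]
    - [1, [0, -35, -7], 0]
    - [1, [0, -40, -8], 0]
    - [1, [0, -40, -8], 0]
    - [1, [0, -40, -8], 0]
    - [1, [0, -40, -8], 0]
    - [1, [0, -40, -8], 0]
    - [1, [0, -40, -8], 0]
    - [1, [0, -40, -8], 0]
    - [1, [10, -38, -7], 0]
    - [1, [15, -36, -7], 0]
    - [1, [20, -30, -6], 0]
    - [1, [25, -25, -5], 0]
    - [1, [30, -20, -2.7], 0]
    - [1, [30, -4.5, 0], 0]
    - [1, [30, 0, 0], 0]
    - [1, [20, 0, 0], 0]
    - [1, [0, 0, 0], 0]
    - [1, [0, 0, 0], 0]
    - [1, [0, 0, 0], 0]

```text
time_s: 56.93
eef_pos: [0.4537, -0.1753, 0.2039]
tcp_rot: [[0.001, -0.031, 1.0], [-0.0, 1.0, 0.031], [-1.0, -0.001, 0.001]]
contact_force: [0.0, -0.3, -0.4]
opening: 0.0853
```

```bash
python3 - <<'E'
from h import *
s=state();print(s["eef_pos"],s["contact_force"],s["opening"])
w=snap("wrist","w14.png");print(*lids(*w),sep="\n")
E
```

```text
[ 0.45368528 -0.17531271  0.20391132] [ 0.02789097 -0.2952745  -0.44868754] 0.08526268032382399
(np.int32(5697), array([ 0.4529, -0.1758,  0.0674]))
(np.int32(5658), array([ 0.485 , -0.3049,  0.0722]))
(np.int32(1160), array([ 0.614, -0.199,  0.072]))
```

Emit:
step_arm:
  deltas:
    - [1, [25, 0, 0], 0]
    - [1, [35, 0, 0], 0]
    - [1, [35, 0, 0], 0]
    - [1, [35, 0, 0], 0]
    - [1, [27, 0, 0], 0]
    - [1, [13, 0, 0], 0]
    - [1, [5, 0, 0], 0]
    - [1, [0, 0, 0], 0]
    - [-1, [0, 0, 0], 0]
    - [-1, [0, 0, 0], 0]
    - [-1, [0, 0, 0], 0]
    - [-1, [0, 0, 0], 0]
    - [-1, [0, 0, 0], 0]
    - [-1, [0, 0, 0], 0]
  force: 30

```text
time_s: 58.15
eef_pos: [0.4552, -0.1759, 0.0309]
tcp_rot: [[0.004, -0.031, 0.999], [-0.002, 1.0, 0.031], [-1.0, -0.002, 0.004]]
contact_force: [-0.6, 1.1, 7.0]
opening: 0.0665
```

Emit:
step_arm:
  deltas:
    - [-1, [-20, 0, 0], 0]
    - [-1, [-35, 0, 0], 0]
    - [-1, [-40, 0, 0], 0]
    - [-1, [-40, 0, 0], 0]
    - [-1, [-40, 0, 0], 0]
    - [-1, [-40, 0, 0], 0]
    - [-1, [-40, 0, 0], 0]
    - [-1, [-35, 20, 4], 0]
    - [-1, [-30, 25, 5], 0]
    - [-1, [-20, 30, 6], 0]
    - [-1, [-10, 35, 7], 0]
    - [-1, [0, 40, 8], 0]
    - [-1, [0, 40, 8], 0]
    - [-1, [0, 40, 8], 0]
    - [-1, [0, 40, 8], 0]
    - [-1, [0, 40, 8], 0]
    - [-1, [0, 40, 8], 0]
    - [-1, [0, 40, 8], 0]
    - [-1, [0, 35, 7], 0]
    - [-1, [0, 30, 6], 0]

```text
time_s: 59.82
eef_pos: [0.53, 0.2849, 0.3786]
tcp_rot: [[0.001, -0.033, 0.999], [0.001, 0.999, 0.033], [-1.0, 0.001, 0.001]]
contact_force: [-0.1, 0.3, -0.9]
opening: 0.0673
```

Emit:
step_arm:
  deltas:
    - [-1, [0, 20, 5], 0]
    - [-1, [0, 12.5, 6], 0]
    - [-1, [0, 0, 0], 0]
    - [-1, [0, 0, 0], 0]
    - [-1, [0, 0, 0], 0]

```text
time_s: 60.23
eef_pos: [0.5402, 0.3144, 0.3786]
tcp_rot: [[0.001, -0.031, 1.0], [0.0, 1.0, 0.031], [-1.0, 0.0, 0.001]]
contact_force: [-0.4, -1.2, -1.4]
opening: 0.0672
```

```bash
python3 -c "
from h import *
held()"
```

```text
[0.5402 0.3144 0.3786] [-0.4 -1.2 -1.4] 0.06721381648029698
0.03598961198001033 [-3.49300413e-04  4.65470967e-03  4.14567121e-01]
lidfit 181 [0.5392 0.3144] 0.00021
```

Emit:
step_arm:
  deltas:
    - [-1, [0, 0.5, -6.8], 0]
    - [-1, [0, 0, 0], 0]
    - [-1, [0, 0, 0], 0]
    - [-1, [15, 0, 0], 0]
    - [-1, [25, 0, 0], 0]
    - [-1, [25, 0, 0], 0]
    - [-1, [20, 0, 0], 0]
    - [-1, [10, 0, 0], 0]
    - [-1, [5, 0, 0], 0]
    - [-1, [4, 0, 0], 0]
    - [-1, [4, 0, 0], 0]
    - [-1, [4, 0, 0], 0]
    - [-1, [4, 0, 0], 0]
    - [-1, [4, 0, 0], 0]
    - [-1, [4, 0, 0], 0]
    - [-1, [3, 0, 0], 0]
    - [-1, [0, 0, 0], 0]
    - [-1, [0, 0, 0], 0]
    - [-1, [0, 0, 0], 0]

```text
time_s: 61.87
eef_pos: [0.5334, 0.3154, 0.2506]
tcp_rot: [[-0.0, -0.031, 1.0], [-0.0, 1.0, 0.031], [-1.0, -0.0, -0.0]]
contact_force: [-1.0, -0.0, 2.2]
opening: 0.0674
```

Emit:
step_arm:
  deltas:
    - [-1, [-4, 0, 0], 0]
    - [-1, [-4, 0, 0], 0]
    - [-1, [-4, 0, 0], 0]
    - [-1, [-3, 0, 0], 0]
    - [-1, [0, 0, 0], 0]
    - [-1, [0, 0, 0], 0]
    - [-1, [0, 0, 0], 0]

```text
time_s: 62.45
eef_pos: [0.5335, 0.3154, 0.2661]
tcp_rot: [[0.0, -0.031, 1.0], [0.0, 1.0, 0.031], [-1.0, 0.0, 0.0]]
contact_force: [-0.3, -0.6, 3.4]
opening: 0.0673
```

Emit:
step_arm:
  deltas:
    - [-1, [-1, 0, 0], 0]
    - [-1, [0, 0, 0], 0]
    - [-1, [0, 0, 0], 0]
    - [-1, [0, 0, 0], 0]

```text
time_s: 62.78
eef_pos: [0.5334, 0.3154, 0.2666]
tcp_rot: [[-0.0, -0.031, 1.0], [-0.0, 1.0, 0.031], [-1.0, -0.0, -0.0]]
contact_force: [0.1, -0.0, 2.8]
opening: 0.0668
```

Emit:
step_arm:
  deltas:
    - [-1, [-1, 0, 0], 0]
    - [-1, [0, 0, 0], 0]
    - [-1, [0, 0, 0], 0]
    - [-1, [0, 0, 0], 0]

```text
time_s: 63.12
eef_pos: [0.5334, 0.3154, 0.2677]
tcp_rot: [[-0.0, -0.031, 1.0], [-0.0, 1.0, 0.031], [-1.0, -0.0, -0.0]]
contact_force: [-0.6, 0.1, 2.7]
opening: 0.0674
```

Emit:
step_arm:
  deltas:
    - [-1, [-1.5, 0, 0], 0]
    - [-1, [0, 0, 0], 0]
    - [-1, [0, 0, 0], 0]
    - [-1, [0, 0, 0], 0]

```text
time_s: 63.45
eef_pos: [0.5335, 0.3154, 0.2697]
tcp_rot: [[0.001, -0.031, 1.0], [0.0, 1.0, 0.031], [-1.0, 0.0, 0.001]]
contact_force: [-0.2, 0.0, 3.8]
opening: 0.0673
```

Emit:
step_arm:
  deltas:
    - [-1, [-0.8, 0, 0], 0]
    - [-1, [0, 0, 0], 0]
    - [-1, [0, 0, 0], 0]
    - [-1, [0, 0, 0], 0]

```text
time_s: 63.78
eef_pos: [0.5335, 0.3154, 0.2701]
tcp_rot: [[-0.0, -0.031, 1.0], [0.0, 1.0, 0.031], [-1.0, 0.0, -0.0]]
contact_force: [-0.3, 0.5, 2.5]
opening: 0.0671
```

Emit:
step_arm:
  deltas:
    - [-1, [-0.8, 0, 0], 0]
    - [-1, [0, 0, 0], 0]
    - [-1, [0, 0, 0], 0]
    - [-1, [0, 0, 0], 0]

```text
time_s: 64.12
eef_pos: [0.5334, 0.3154, 0.2704]
tcp_rot: [[-0.001, -0.031, 1.0], [-0.0, 1.0, 0.031], [-1.0, -0.0, -0.001]]
contact_force: [0.0, 0.0, -0.6]
opening: 0.0666
```

Force dropped: stand level reached. Release gently.

Emit:
step_arm:
  deltas:
    - [0.62, [0, 0, 0], 0]
    - [0.65, [0, 0, 0], 0]
    - [0.7, [0, 0, 0], 0]
    - [0.75, [0, 0, 0], 0]
    - [0.8, [0, 0, 0], 0]
    - [0.9, [0, 0, 0], 0]
    - [1, [0, 0, 0], 0]
    - [1, [0, 0, 0], 0]
    - [1, [-5, 0, 0], 0]
    - [1, [-20, 0, 0], 0]
    - [1, [-30, 0, 0], 0]
    - [1, [-30, 0, 0], 0]
    - [1, [-23, 0, 0], 0]
    - [-1, [0, 0, 0], 0]
    - [-1, [0, 0, 0], 0]
    - [-1, [0, 0, 0], 0]
    - [-1, [0, 0, 0], 0]
    - [-1, [0, 0, 0], 0]
    - [-1, [0, 0, 0], 0]

```text
time_s: 65.7
eef_pos: [0.5333, 0.3153, 0.3775]
tcp_rot: [[-0.002, -0.031, 1.0], [-0.001, 1.0, 0.031], [-1.0, -0.001, -0.002]]
contact_force: [0.1, -0.5, 0.4]
opening: 0.0124
```

```bash
python3 -c "
from h import *
pile('p5.png')"
```

```text
[0.5333 0.3153 0.3775] [ 0.12173469 -0.45481126  0.35524758] 0.012366654054581873
7697 0.30748903734990307 [0.0035 0.0279 0.3076]
lidfit 110 [0.533  0.3135] 0.00036
```

Emit:
step_arm:
  deltas:
    - [-1, [20, 0, 0], 0]
    - [-1, [25, 0, 0], 0]
    - [-1, [15, 0, 0], 0]
    - [-1, [6, 0, 0], 0]
    - [-1, [6, 0, 0], 0]
    - [-1, [8, 0, 0], 0]
    - [-1, [8, 0, 0], 0]
    - [-1, [8, 0, 0], 0]
    - [-1, [8, 0, 0], 0]
    - [-1, [8, 0, 0], 0]
    - [-1, [8, 0, 0], 0]
    - [-1, [8, 0, 0], 0]
    - [-1, [6, 0, 0], 0]
    - [-1, [5, 0, 0], 0]
    - [-1, [5, 0, 0], 0]
    - [-1, [2, 0, 0], 0]
    - [-1, [0, 0, 0], 0]
    - [-1, [0, 0, 0], 0]
    - [-1, [0, 0, 0], 0]

```text
time_s: 67.33
eef_pos: [0.5335, 0.3154, 0.2333]
tcp_rot: [[0.001, -0.031, 1.0], [0.0, 1.0, 0.031], [-1.0, 0.0, 0.001]]
contact_force: [0.0, 0.4, 4.3]
opening: 0.0002
```

Emit:
step_arm:
  deltas:
    - [-1, [-5, 0, 0], 0]
    - [-1, [-10, 0, 0], 0]
    - [-1, [-20, 0, 0], 0]
    - [-1, [-30, 0, 0], 0]
    - [-1, [-30, 0, 0], 0]
    - [-0.5, [-30, 0, 0], 0]
    - [-0.5, [-25, 0, 0], 0]
    - [-0.5, [0, 0, 0], 0]
    - [-0.5, [0, 0, 0], 0]
    - [-0.5, [0, 0, 0], 0]

```text
time_s: 68.17
eef_pos: [0.5337, 0.3153, 0.3819]
tcp_rot: [[-0.001, -0.031, 1.0], [-0.001, 1.0, 0.031], [-1.0, -0.001, -0.001]]
contact_force: [0.2, 0.6, 0.1]
opening: 0.0211
```

```bash
python3 - <<'E'
from h import *
s=state();print(s["eef_pos"],s["tcp_rot"][0],s["contact_force"],s["opening"],s["joint_positions"])
w=snap("wrist","w15.png");P=pts(*w[1:])
m=(np.hypot(P[...,0]-.5326,P[...,1]-.3145)<.03)&(P[...,2]>.2)&(P[...,2]<.33)
print(m.sum(),np.nanmedian(P[m][:,2]));print(bar(P))
E
```

```text
[0.53365274 0.31530845 0.38188442] [-0.00116066 -0.0309642   0.99951982] [0.16017685 0.63604916 0.05554421] 0.021098702048173826 [ 4.78906472e-01  2.45381992e-01  7.85579841e-01 -2.59959028e-04
  2.11205427e+00 -1.12299231e+00]
3842 0.2397020792627685
(1704, ((535.3463134765625, 204.39004516601562), (14.468282699584961, 49.45969009399414), 89.53063201904297))
```

View pics/w15.png

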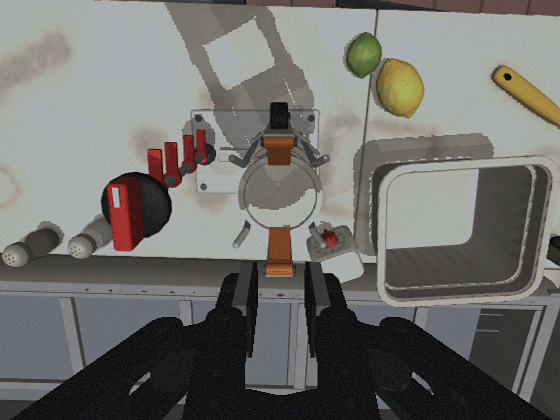

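Both catches, at (279,150) and (279,250), lie over the top lid, and the three-cup pile is held. Now the knob: grip and turn back clockwise.

Emit:
step_arm:
  deltas:
    - [0.2, [0, 0, 0], 0.04]
    - [0.2, [0, -25, -0.3], 0]
    - [0.2, [0, -35, -0.5], 0]
    - [0.2, [0, -30, -0.3], 0]
    - [0.2, [0, -15, 0], 0]
    - [0.2, [0, -6, 0], 0]
    - [0.2, [0, 0, 0], 0]
    - [0.2, [20, 0, 0], 0]
    - [0.2, [30, 0, 0], 0]
    - [0.2, [25, 0, 0], 0]
    - [0.2, [15, 0, 0], 0]
    - [0.2, [8, 0, 0], 0]
    - [0.2, [5, 0, 0], 0]
    - [0.2, [0, 0, 0], 0]
    - [0.2, [0, 0, 0], 0]

```text
time_s: 69.47
eef_pos: [0.5315, 0.2049, 0.2808]
tcp_rot: [[0.001, 0.008, 1.0], [0.0, 1.0, -0.008], [-1.0, 0.0, 0.001]]
contact_force: [0.5, 0.1, 1.0]
opening: 0.0511
```

Emit:
step_arm:
  deltas:
    - [-1, [0, 0, 0], 0]
    - [-1, [0, 0, 0], 0]
    - [-1, [0, 0, 0], 0]
    - [-1, [0, 0, 0], 0]
    - [-1, [0, 0, 0], 0]
    - [-1, [0, 0, 0], 0]
  force: 60

```text
time_s: 69.97
eef_pos: [0.5316, 0.2039, 0.2812]
tcp_rot: [[0.002, 0.01, 1.0], [-0.0, 1.0, -0.01], [-1.0, -0.0, 0.002]]
contact_force: [-0.6, -3.2, 5.3]
opening: 0.0126
```

Grip is 4 mm off the knob axis along the bar. Open, recentre, and close again.

Emit:
step_arm:
  deltas:
    - [-0.4, [0, 0, 0], 0]
    - [-0.4, [0, 0, 0], 0]
    - [-0.4, [0, 0, 0], 0]
    - [-0.4, [0, 0, 4.2], 0]
    - [-0.4, [0, 0, 0], 0]
    - [-1, [0, 0, 0], 0]
    - [-1, [0, 0, 0], 0]
    - [-1, [0, 0, 0], 0]
    - [-1, [0, 0, 0], 0]
    - [-1, [0, 0, 0], 0]
  force: 60

```text
time_s: 70.8
eef_pos: [0.5357, 0.2039, 0.2797]
tcp_rot: [[-0.0, 0.009, 1.0], [-0.001, 1.0, -0.009], [-1.0, -0.001, -0.0]]
contact_force: [0.5, -4.3, -1.1]
opening: 0.0125
```

Emit:
step_arm:
  deltas:
    - [-1, [0, 0, 0], 0.06]
    - [-1, [0, 0, 0], 0.11]
    - [-1, [0, 0, 0], 0.115]
    - [-1, [0, 0, 0], 0.115]
    - [-1, [0, 0, 0], 0.115]
    - [-1, [0, 0, 0], 0.115]
    - [-1, [0, 0, 0], 0.115]
    - [-1, [0, 0, 0], 0.115]
    - [-1, [0, 0, 0], 0.115]
    - [-1, [0, 0, 0], 0.115]
    - [-1, [0, 0, 0], 0.115]
    - [-1, [0, 0, 0], 0.115]
    - [-1, [0, 0, 0], 0.115]
    - [-1, [0, 0, 0], 0.06]
    - [-1, [0, 0, 0], 0.02]
    - [-1, [0, 0, 0], 0]
    - [-1, [0, 0, 0], 0]
    - [-1, [0, 0, 0], 0]

```text
time_s: 72.3
eef_pos: [0.5373, 0.2056, 0.2797]
tcp_rot: [[0.004, 0.999, 0.048], [0.003, 0.048, -0.999], [-1.0, 0.004, -0.002]]
contact_force: [9.4, 2.4, -2.4]
opening: 0.0125
```

Emit:
step_arm:
  deltas:
    - [-0.3, [0, 0, 0], 0]
    - [-0.3, [0, 0, 0], 0]
    - [-0.3, [0, 0, 0], 0]
    - [-0.3, [-20, 0, 0], 0]
    - [0.5, [-30, 0, 0], 0]
    - [1, [-35, 0, 0], 0]
    - [1, [-30, 0, 0], 0]
    - [1, [0, 0, 0], 0]
    - [1, [0, 0, 0], 0]
    - [1, [0, 0, 0], 0]

```text
time_s: 73.13
eef_pos: [0.5356, 0.2045, 0.3944]
tcp_rot: [[-0.001, 0.999, 0.047], [0.0, 0.047, -0.999], [-1.0, -0.001, -0.0]]
contact_force: [-0.0, 0.2, 1.0]
opening: 0.0853
```

```bash
python3 - <<'E'
from h import *
s=state();print(s["eef_pos"],s["contact_force"],s["opening"],s["time_s"])
w=snap("wrist","w16.png");P=pts(*w[1:])
m=(np.hypot(P[...,0]-.5326,P[...,1]-.3145)<.03)&(P[...,2]>.2)&(P[...,2]<.33)
q=P[m];print(m.sum(),np.nanmedian(q[:,2]),np.ptp(q[:,2]));print(bar(P))
print(*lids(*snap("top")),sep="\n")
E
```

```text
[0.53555172 0.20450531 0.39436517] [-0.03183389  0.20175574  0.95746606] 0.08532003798106537 73.1333
5086 0.23973064617093545 0.011648205433575809
(1294, ((535.848388671875, 204.18109130859375), (13.91375732421875, 49.97397232055664), 2.412976026535034))
(np.int32(395), array([ 0.4887, -0.3026,  0.072 ]))
```

View pics/w16.png

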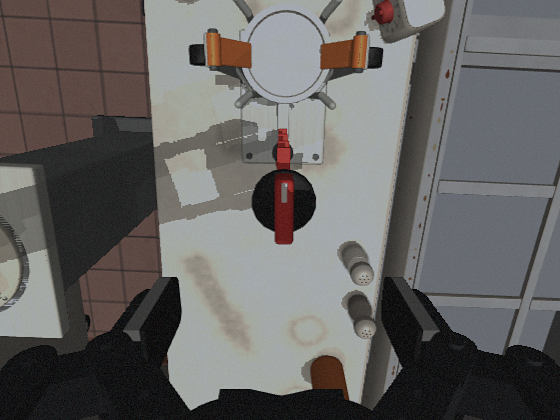

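The knob's white mark at (284,190) points to the well (angle about 1.56 rad). The lid at (287,55) is under both catches, and only the pink cup is left on the worktop where it started. The hand is clear, so I'm handing in.

```bash
python3 -c "
from station import *
print(hand_in())"
```

```text
the job is handed in; nothing more can be done
None
```

All three cream cups are loaded and held under the catches, the knob is clamped again, and the job is handed in at about 73 s of the 210 s. No verdict was reported.

I turned the knob to about 0.04 rad and loaded the cups one at a time. I then turned the knob back to about 1.56 rad.

**Last checks:**
- The top lid reads about 0.240 m, under both catches in the picture, so the pile is held.
- The pink cup is within about 1 mm of where it stood.
- Both shakers are still standing in the last picture. I did not measure their positions again.
- The hand was clear, with its tip about 0.1 m above the knob.

**What went wrong or disagreed:**
- **Second cup:** it leaned about 0.13 rad when released, twice, because its foot rocked on the catch tips. Pressing it off-centre did not right it. I set it down on the worktop and picked it up again. It then stood well after I pushed it down while gripped and let go exactly at stand height. I loaded the third cup the same way.
- **Knob height:** the knob measured about 20 mm higher than described (bar top at 0.298 m, not 0.278 m). I used the measured value.
- **Knob grip:** my first grip for turning it back was 4 mm off its axis, so I recentred before turning.

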